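# Turn salvaged capacitors stripe-up, discharge and return them

## Robot

A 7-joint arm with a two-finger parallel gripper is mounted at the origin on the work surface. World frame = base frame: x ahead of the robot, y to its left, z up, the work surface at z = 0. Lengths are in mm, angles in degrees, forces in N, time in s.
With the tool pointing down it reaches from about 400 to 850 mm from the base axis. Payload 4.4 kg.
Tool frame: the origin (TCP) lies on the centre line of the jaws, within the pads' length; the fingertips stand 17 mm ahead of it and the grasp point (between the pads) lies 2 mm behind it; z points along the fingers, x is the direction in which the jaws open and shut, and the axes are right-handed (so a half turn about z gives the same grasp; the last joint's range is limited). The gripper opens to 94 mm and grips with 3 to 60 N. Pads are 16 mm wide; open, the fingers measure 119 mm over their backs; the gripper's body (75 mm by 177 mm) begins 78 mm behind the grasp point.
Start: joints at [-74.76, 36.005, 2.206, 86.941, -1.547, 57.084, -1.146], TCP at [211.711, 614.57, 222.478] pointing down, gripper open.
Joint ranges: [-175.42, 175.42], [-21.48, 121.26], [-71.46, 75.88], [10.55, 141.38], [-63.04, 243.04], [13.31, 113.54], [-168.57, 168.57]. Speed limits (degrees/s): [147.25, 147.25, 180, 180, 180, 180, 180].

## Interface

Orientations are given as a 3x3 rotation matrix whose columns are the frame's x, y, z axes.
In Python, from rig import read_state, camera, calibration, hand_in, regions_of, spot_point gives the robot as it stands. The module is installed in compiled form; this text tells all that it offers.
- The arm moves only by the tool play_rows, never from a script. Its argument "commands" is a list of rows, each a list of 4 numbers: the shift along the tool's x, y, z in m, then the turn about the tool's z in rad. A call has 1 to 10 rows; each row is the pose to reach, as a shift and turn from the pose commanded when the call began, along the tool's axes at that moment; what a row does not reach only later rows make up. A row lasts 1/10 s, in which the tool goes at most 50 mm and 8.59 degrees, less where a joint would pass 70% of its speed; a pose out of reach is approached as far as the arm can. A call with a gripper value outside its range is refused whole. "gripper" is the opening in per cent of the stroke, from 0 (shut) to 100 (fully open), set as the call begins (left out, the last holds). The fingers move at their own pace and stop on an object; the grip force is fixed at half the most. Time passes only in rows, so rows that repeat a pose let the fingers close. It gives the time, the measured TCP pose, the force and the opening at its end, in the units of the state.
- read_state(): the state, without advancing time (a new reading comes with each control period).
- camera(name): name is "side" or "top"; returns (picture, depth): 420x560x3 uint8, red, green, blue; 420x560 float32, mm along the optical axis (not along the pixel's ray), 0 where there is no reading.
- calibration(name): a dict with "K" (3x3 intrinsics, pixels), "R" (3x3) and "t" (3): a world point X has camera coordinates R X + t. Camera axes: x right, y down, z forward; pixel columns grow to the right and rows downward; lengths in mm; the calibration is good to about 2 mm. A picture is of the moment at which its call begins. calibration takes no time and is no camera call.
- hand_in(): hands the job in, once; it reports no verdict.
Trained networks look in the newest picture that a camera, given by its name, has taken for a name from the list of things; names that differ only in an ending like _2 or _b are one class to them, and where a whole thing is asked for, a point or a joint stands for the part that bears it (a point fixed in the world has none). Each returns a list of dicts, best first, with "confidence" (0 to 1); they miss things now and then, are a little off and sometimes report something else, mostly with a low value. They report only what shows in the picture. A call takes as long as a camera call.
- regions_of(camera, thing): "region" (420x560 bool, what is visible of it) and "extent" ([left, top, right, bottom] in pixels, round what is visible of it).
- spot_point(camera, thing): "pixel" ([column, row] in pixels: a listed point, or the origin of a listed thing).
The state is a dict: "time": time; "joints": joint angles; "qvel": joint speeds; "joint_efforts": joint torques, N m; "eef_pos": TCP position; "tcp_rot": TCP orientation; "ft_force": force on the tool from outside, world axes, zero at the start; "torque": the same for the moment, N m; "grip_width": opening from 0.0 (shut) to 1.0 (fully open).
Only numpy, scipy, OpenCV 4.12 (cv2) and the standard library are available. Lean on these libraries where they do the work, as an engineer would, in place of code of your own. Each camera call takes 0.05 s, during which the arm holds its last target.

## Task

First roll every blue capacitor on the pink mat until its white stripe faces straight up (within about 15 degrees), and let them all lie so on the mat together. Then lay each one, stripe still up, in a V cradle of its own on the discharge fixture, roughly centred along it, and with all of them loaded swing the red sprung lever fully to its stop and let it spring back. Finally take the discharged capacitors out and lay them back on the mat on their sides, any way up; leave everything else on the bench where it is.

Things in the scene. Friction and masses are not known exactly. Their poses are not given: they have to be found in the camera images.
- cap1: capacitor (up to four alike, some absent): dark blue cylinder, diameter 40, length 90 mm, about 0.15 kg, on its side; origin at its centre, y along its axis (terminals at -y), z out through the middle of its 14 mm wide white lengthwise stripe (z up = stripe up). Rolls without slipping under a light press from above, stays where let go; a knock can send it rolling
- cap2: capacitor (up to four alike, some absent): dark blue cylinder, diameter 40, length 90 mm, about 0.15 kg, on its side; origin at its centre, y along its axis (terminals at -y), z out through the middle of its 14 mm wide white lengthwise stripe (z up = stripe up). Rolls without slipping under a light press from above, stays where let go; a knock can send it rolling
- cap3: capacitor (up to four alike, some absent): dark blue cylinder, diameter 40, length 90 mm, about 0.15 kg, on its side; origin at its centre, y along its axis (terminals at -y), z out through the middle of its 14 mm wide white lengthwise stripe (z up = stripe up). Rolls without slipping under a light press from above, stays where let go; a knock can send it rolling
- cap4: capacitor (up to four alike, some absent): dark blue cylinder, diameter 40, length 90 mm, about 0.15 kg, on its side; origin at its centre, y along its axis (terminals at -y), z out through the middle of its 14 mm wide white lengthwise stripe (z up = stripe up). Rolls without slipping under a light press from above, stays where let go; a knock can send it rolling
- mat: pink antistatic mat fixed on the table, 260 mm (x) by 560 mm (y), 4 mm thick, with darker foam edges 10 mm wide and 16 mm above the table along its near and far sides (free width between them 240 mm) that stop a rolling capacitor; origin at the centre of its underside; the capacitors start on it
- fixture: grey discharge fixture fixed on the table: plate 8 mm thick, 130 mm wide in y, from -225 to +135 mm in x; origin on its underside. Three black 90 degree V cradles at x = -80, 0, +80 mm run along its y: 84 mm long, V bottom 12 and cheek tops 28 mm above the table, 40 mm wide. The lever is at x = -155 mm
- lever_pivot (a point): pivot of the lever on the fixture, 35 mm above the table, at x = -155 mm in the fixture's frame; the blue lever block under it is 50 by 70 mm and 26 mm high
- lever_tip (a point): top of the lever, 85 mm from the pivot; the red grip (diameter 18 mm) covers the last 30 mm, the stem below is a 10 mm bar
- lever (a joint): sprung discharge lever, hinge along the fixture's x: at 0 (rest) it leans 0.45 rad towards the fixture's +y, at 0.9 rad (its stop) it leans 0.45 rad towards -y; a spring (about 1 N at the grip at rest, 4 N at the stop) returns it to 0 when let go
- cradle1 (a point): where the centre of a capacitor seated in this V cradle comes to lie, 40 mm above the table; the capacitor's axis then runs along the fixture's y; it may point either way
- cradle2 (a point): where the centre of a capacitor seated in this V cradle comes to lie, 40 mm above the table; the capacitor's axis then runs along the fixture's y; it may point either way
- cradle3 (a point): where the centre of a capacitor seated in this V cradle comes to lie, 40 mm above the table; the capacitor's axis then runs along the fixture's y; it may point either way
- heatsink: bystander, to be left alone: finned aluminium heatsink 60 x 36 x 24 mm; origin at its underside
- spool: bystander, to be left alone: solder spool, 56 mm diameter, 40 mm high; origin at its underside
- screwdriver: bystander, to be left alone: screwdriver 190 mm long, lying
- cleaner: bystander, to be left alone: cleaner bottle with red cap, 56 mm diameter, 130 mm high; origin at its underside
- screw_dish: bystander, to be left alone: white dish, 60 mm diameter, 22 mm high; origin at its underside
- card: bystander, to be left alone: small green circuit card 70 x 50 mm, up to 17 mm high; origin at its underside

How it is judged (in metres and radians):
On the way, in this order (a step that is already met when the one before it is completed fails the run):
1. every capacitor lies on the mat, untouched, with its stripe facing up (angle between each of cap1, cap2, cap3, cap4's own z axis and vertical below 0.35 rad and z of cap1 in the frame of mat between 0.018 and 0.031 m and x of cap1 in the frame of mat between -0.12 and 0.12 m and y of cap1 in the frame of mat between -0.28 and 0.28 m and contact force between the fingers and cap1 below 0.3 N and linear speed of each of cap1, cap2, cap3, cap4 below 0.03 m/s and z of cap2 in the frame of mat between 0.018 and 0.031 m and x of cap2 in the frame of mat between -0.12 and 0.12 m and y of cap2 in the frame of mat between -0.28 and 0.28 m and contact force between the fingers and cap2 below 0.3 N and z of cap3 in the frame of mat between 0.018 and 0.031 m and x of cap3 in the frame of mat between -0.12 and 0.12 m and y of cap3 in the frame of mat between -0.28 and 0.28 m and contact force between the fingers and cap3 below 0.3 N and z of cap4 in the frame of mat between 0.018 and 0.031 m and x of cap4 in the frame of mat between -0.12 and 0.12 m and y of cap4 in the frame of mat between -0.28 and 0.28 m and contact force between the fingers and cap4 below 0.3 N), for 0.2 s.
2. every capacitor lies in a cradle, released, stripe up (angle between each of cap1, cap2, cap3, cap4's own z axis and vertical below 0.35 rad and z of cap1 in the frame of fixture between 0.034 and 0.047 m and x of cap1 in the frame of fixture between -0.1 and 0.1 m and y of cap1 in the frame of fixture between -0.02 and 0.02 m and angle between the y axis of each of cap1, cap2, cap3, cap4 and the y axis of fixture, either way round below 0.15 rad and contact force between the fingers and cap1 below 0.3 N and linear speed of each of cap1, cap2, cap3, cap4 below 0.03 m/s and z of cap2 in the frame of fixture between 0.034 and 0.047 m and x of cap2 in the frame of fixture between -0.1 and 0.1 m and y of cap2 in the frame of fixture between -0.02 and 0.02 m and contact force between the fingers and cap2 below 0.3 N and z of cap3 in the frame of fixture between 0.034 and 0.047 m and x of cap3 in the frame of fixture between -0.1 and 0.1 m and y of cap3 in the frame of fixture between -0.02 and 0.02 m and contact force between the fingers and cap3 below 0.3 N and z of cap4 in the frame of fixture between 0.034 and 0.047 m and x of cap4 in the frame of fixture between -0.1 and 0.1 m and y of cap4 in the frame of fixture between -0.02 and 0.02 m and contact force between the fingers and cap4 below 0.3 N), for 0.2 s.
3. the lever is swung to its stop with every capacitor in a cradle (all of step 2 and value of joint lever above 0.8 rad), for 0.05 s.
4. the lever has sprung back (value of joint lever below 0.1 rad), for 0.2 s.
At the end, for the whole second after the job is handed in: every capacitor lies on its side on the mat again, its centre over the mat, released and at rest, and the lever is back within 0.1 rad of rest (z of cap1 in the frame of mat between 0.018 and 0.031 m and x of cap1 in the frame of mat between -0.12 and 0.12 m and y of cap1 in the frame of mat between -0.28 and 0.28 m and contact force between the fingers and cap1 below 0.3 N and linear speed of each of cap1, cap2, cap3, cap4 below 0.03 m/s and z of cap2 in the frame of mat between 0.018 and 0.031 m and x of cap2 in the frame of mat between -0.12 and 0.12 m and y of cap2 in the frame of mat between -0.28 and 0.28 m and contact force between the fingers and cap2 below 0.3 N and z of cap3 in the frame of mat between 0.018 and 0.031 m and x of cap3 in the frame of mat between -0.12 and 0.12 m and y of cap3 in the frame of mat between -0.28 and 0.28 m and contact force between the fingers and cap3 below 0.3 N and z of cap4 in the frame of mat between 0.018 and 0.031 m and x of cap4 in the frame of mat between -0.12 and 0.12 m and y of cap4 in the frame of mat between -0.28 and 0.28 m and contact force between the fingers and cap4 below 0.3 N and value of joint lever below 0.1 rad); the robot touches nothing.
It fails at once if a bystander is moved more than 40 mm (distance of any of heatsink, spool, screwdriver, cleaner, screw_dish, card from where it was at the start of the episode above 0.04 m).
Of cap1, cap2, cap3, cap4 only 2 to 3 are there at a start; the rules pass over those that are not, and their reading is None.
At some moment in a run one of cap1, cap2, cap3, cap4 may be knocked a few centimetres aside while the robot is not near it.
It also fails if it takes over 210 s, if anything falls off the work surface, if the arm or the gripper's body presses on something with over 40 N, if the wrist force passes 120 N, or if a joint passes its speed limit or range.

## Working session

There is one attempt and no reset: what is moved stays moved. The work goes in short steps, Python scripts to look and compute and a tool call to move; the robot and the scene stay as the last step left them, time stands still between calls to the robot, and variables do not carry over. Pictures are saved under pics/ and viewed, and the job is handed in when it is done.

Besides the shell and the picture viewer there is one more tool, called after "Emit:" as name(argument=value, ...), one argument or row to a line, values as JSON. play_rows: Moves the arm, as the interface text tells. Its arguments: {"type":"object","properties":{"commands":{"type":"array","items":{"type":"array","items":{"type":"number"}}},"gripper":{"type":"number"}},"required":["commands"]}

```bash
mkdir -p pics
python3 - <<'E'
from rig import *
import cv2,numpy as np
s=read_state();print(s)
for n in("top","side"):
    p,d=camera(n);cv2.imwrite(f"pics/{n}0.png",p[:,:,::-1]);c=calibration(n);print(n,c)
E
```

```text
{'time': 0.0, 'joints': array([-74.75998257,  36.05798126,   2.20332224,  86.99517125,
        -1.5477383 ,  57.08293224,  -1.14538496]), 'qvel': array([ 0.06485153, -0.04335442,  0.06097272,  0.00463459, -0.03421238,
       -0.05481495, -0.00206736]), 'joint_efforts': array([ 9.82310007e-05, -5.49734509e+01,  1.14352629e+00, -1.86643928e+01,
       -5.22925216e-02,  2.31921795e-02,  1.35256441e-04]), 'eef_pos': array([211.49927463, 613.96570782, 221.56952638]), 'tcp_rot': array([[ 3.25741758e-01,  9.45458600e-01, -5.85822564e-04],
       [ 9.45456958e-01, -3.25742284e-01, -1.76198752e-03],
       [-1.85671343e-03,  2.00828926e-05, -9.99998276e-01]]), 'ft_force': array([0.3788437 , 0.35086861, 0.64233193]), 'torque': array([ 0.05907015, -0.0288236 , -0.0491952 ]), 'grip_width': 1.0035217572772115}
top {'K': array([[510.51463976,   0.        , 282.65153867],
       [  0.        , 510.51463976, 207.59326022],
       [  0.        ,   0.        ,   1.        ]]), 'R': array([[-0.01339223, -0.99990873,  0.0017815 ],
       [-0.99237008,  0.01307283, -0.12259989],
       [ 0.12256541, -0.00340979, -0.99245458]]), 't': array([  27.11495993,  557.9124533 , 1202.51781027])}
side {'K': array([[385.9852928 ,   0.        , 274.64731384],
       [  0.        , 385.9852928 , 205.93855269],
       [  0.        ,   0.        ,   1.        ]]), 'R': array([[ 0.87756634, -0.47911763,  0.01798941],
       [-0.2983318 , -0.57503661, -0.76179461],
       [ 0.3753338 ,  0.6631585 , -0.6475688 ]]), 't': array([-491.56246359,  226.84643765,  770.27999084])}
```

View pics/top0.png

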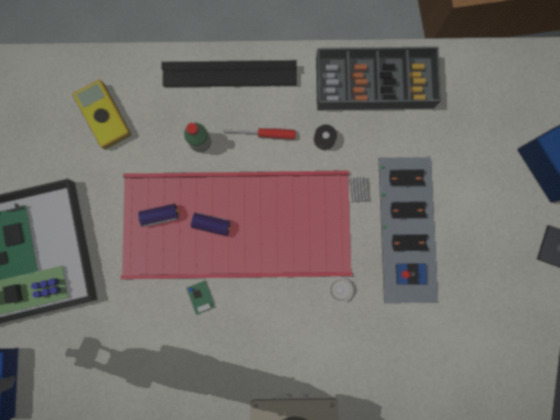

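View pics/side0.png

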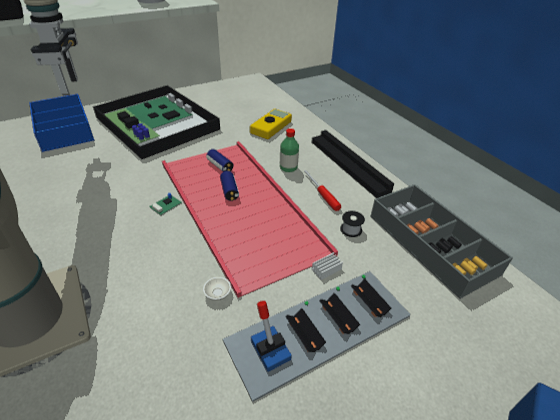

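```bash
cat > h.py <<'E'
from rig import *
import cv2,numpy as np
C={n:calibration(n) for n in("top","side")}
def proj(n,X):
    c=C[n];q=c["R"]@np.asarray(X,float)+c["t"];p=c["K"]@q;return p[:2]/p[2]
def ray(n,px):
    c=C[n];o=-c["R"].T@c["t"];d=c["R"].T@np.linalg.inv(c["K"])@np.array([px[0],px[1],1.]);return o,d
def atz(n,px,z):
    o,d=ray(n,px);return o+d*(z-o[2])/d[2]
def cloud(n,dep,mask):
    c=C[n];v,u=np.nonzero(mask&(dep>0));z=dep[v,u]
    q=np.linalg.inv(c["K"])@np.vstack([u*z,v*z,z]);return (c["R"].T@(q-c["t"][:,None])).T
E
python3 - <<'E'
from h import *
for n in("top","side"):
    p,d=camera(n)
    for th in("cap1","mat","fixture","lever_tip","lever_pivot","cradle1","cradle2","cradle3","heatsink","screw_dish","spool","card"):
        if th not in("lever_tip","lever_pivot","cradle1","cradle2","cradle3"):
          for r in regions_of(n,th)[:3]:
            P=cloud(n,d,r["region"]);print(n,th,round(r["confidence"],2),r["extent"],P.mean(0).round(0),np.percentile(P[:,2],[2,50,98]).round(0))
        z={"cap1":24,"mat":4,"lever_tip":111,"lever_pivot":35,"cradle1":40,"cradle2":40,"cradle3":40}.get(th,5)
        for r in spot_point(n,th)[:3]:
            print(n,"pt",th,round(r["confidence"],2),np.round(r["pixel"],1),atz(n,r["pixel"],z).round(1))
    pts={"top":(125,190,245,250),"side":(195,135,255,215)}[n]
    x0,y0,x1,y1=pts
    cv2.imwrite(f"pics/{n}z.png",cv2.resize(p[y0:y1,x0:x1,::-1],None,fx=6,fy=6,interpolation=cv2.INTER_CUBIC))
E
```

```text
top cap1 0.94 [190.4, 211.9, 231.2, 235.6] [520. 192.  40.] [24. 41. 48.]
top cap1 0.79 [136.8, 206.4, 179.6, 226.4] [544. 319.  40.] [23. 41. 48.]
top cap1 0.3 [188.1, 279.4, 216.1, 311.9] [346. 223.   7.] [ 1.  6. 17.]
top pt cap1 0.85 [208.6 222.9] [524.3 200.4  24. ]
top pt cap1 0.83 [157.7 214.5] [546.5 324.5  24. ]
top mat 0.86 [120.7, 171.0, 351.4, 281.6] [521. 129.   6.] [-0.  5. 19.]
top mat 0.42 [187.3, 279.4, 215.6, 313.6] [346. 222.   6.] [-0.  6. 17.]
top pt mat 0.77 [237.4 226.5] [516.4 132.    4. ]
top fixture 0.7 [376.9, 158.6, 434.8, 304.1] [ 502. -285.   14.] [ 3. 10. 39.]
top pt fixture 0.85 [403.5 212.5] [ 545.6 -279.7    5. ]
top pt lever_tip 0.59 [403.7 273.3] [ 397.1 -248.8  111. ]
top pt lever_tip 0.28 [325.2 138.1] [709.2 -80.5 111. ]
top pt lever_pivot 0.81 [416.6 273. ] [ 396.8 -297.6   35. ]
top pt lever_pivot 0.49 [338.4 291. ] [ 356.9 -110.    35. ]
top pt cradle1 0.73 [413.7 242.7] [ 468.8 -292.6   40. ]
top pt cradle1 0.72 [408.6 176.2] [ 630.4 -287.5   40. ]
top pt cradle1 0.56 [411.6 210.8] [ 545.6 -291.    40. ]
top pt cradle2 0.73 [413.7 242.7] [ 4
[... 2254 characters left out ...]
ink 0.63 [313.4, 253.4, 341.7, 278.6] [ 599. -171.   16.] [ 0. 18. 25.]
side pt heatsink 0.86 [327.3 267.7] [ 603.9 -170.5    5. ]
side pt heatsink 0.43 [349.5 230.8] [722.8 -96.3   5. ]
side screw_dish 0.81 [201.4, 279.8, 229.9, 300.2] [ 358. -111.   14.] [ 4. 14. 23.]
side pt screw_dish 0.68 [214.2 296.1] [ 347.1 -123.5    5. ]
side pt screw_dish 0.54 [351.4 226.8] [736.1 -86.7   5. ]
side spool 0.97 [339.8, 212.0, 365.2, 237.5] [728. -94.  27.] [ 0. 38. 42.]
side pt spool 0.74 [350.9 229.3] [729.3 -93.5   5. ]
side card 0.62 [150.2, 194.8, 181.3, 216.4] [343. 220.   6.] [ 2.  5. 14.]
side pt card 0.63 [215.1 293.9] [ 350.9 -119.1    5. ]
side pt card 0.62 [165.4 207. ] [340.1 206.5   5. ]
```

View pics/topz.png

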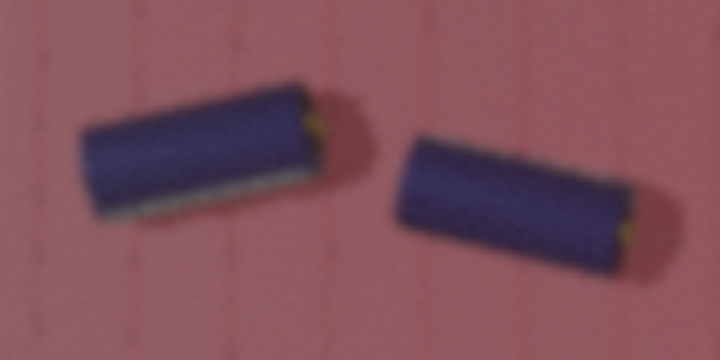

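View pics/sidez.png

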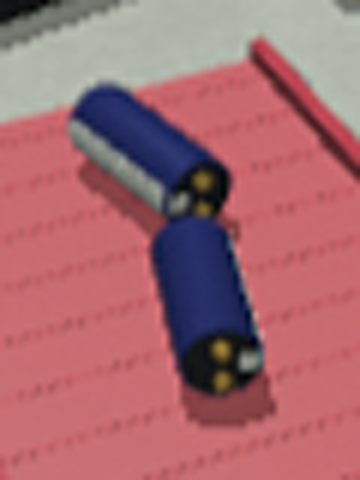

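```bash
cat >> h.py <<'E'
from scipy.optimize import minimize
def axes(yaw): # axis dir = y of cap ; yaw=0 -> +y world
    return np.array([-np.sin(yaw),np.cos(yaw),0]),np.array([np.cos(yaw),np.sin(yaw),0])
def sil(n,x,y,yaw,z=24.,S=4):
    a,b=axes(yaw);t=np.linspace(0,2*np.pi,40,endpoint=False)
    P=[np.array([x,y,z])+s*45*a+20*(np.cos(k)*b+np.sin(k)*np.array([0,0,1])) for s in(-1,1) for k in t]
    c=C[n];q=np.array(P)@c["R"].T+c["t"];p=q@c["K"].T;p=p[:,:2]/p[:,2:]
    return cv2.convexHull(((p)*16).astype(np.float32).round().astype(np.int32))
def fit(masks,x0,z=24.):
    def cost(v):
        e=0
        for n,m in masks.items():
            im=np.zeros((420*1,560*1),np.uint8);
            cv2.fillPoly(im,[sil(n,v[0],v[1],v[2]/50.,z)],255,lineType=cv2.LINE_AA,shift=4)
            f=im/255.;e+=np.minimum(f,m).sum()/np.maximum(f,m).sum()
        return -e/len(masks)
    best=min((minimize(cost,[x0[0],x0[1],50*w],method="Nelder-Mead",options=dict(initial_simplex=[[x0[0],x0[1],50*w],[x0[0]+8,x0[1],50*w],[x0[0],x0[1]+8,50*w],[x0[0],x0[1],50*w+8]],xatol=.05,fatol=1e-5)) for w in x0[2]),key=lambda r:r.fun)
    return best.x[0],best.x[1],best.x[2]/50.,-best.fun
def roll(imgs,x,y,yaw,z=24.):
    """brightness (min rgb) profile by angle phi from up toward b axis (deg)"""
    a,b=axes(yaw);out={}
    for n,im in imgs.items():
        cc=-C[n]["R"].T@C[n]["t"];pr={}
        g=im.astype(np.float32)
        for ph in range(-180,180,4):
            nrm=np.cos(np.radians(ph))*np.array([0,0,1])+np.sin(np.radians(ph))*b
            vals=[]
            for s in np.linspace(-35,35,15):
                X=np.array([x,y,z])+s*a+20*nrm;v=cc-X;v/=np.linalg.norm(v)
                if v@nrm<.12:continue
                u=proj(n,X);vals.append(cv2.getRectSubPix(g,(1,1),(float(u[0]),float(u[1])))[0,0])
            if vals:
                vv=np.array(vals);pr[ph]=float(np.median(vv[:,0]-0*vv[:,2]))
        out[n]=pr
    return out
def look(tag=None,z=24.,quiet=False,guess=None):
    imgs={};regs={};dd={}
    for n in("top","side"):
        imgs[n],dd[n]=camera(n);regs[n]=[r["region"] for r in regions_of(n,"cap1") if r["confidence"]>.35]
        if tag: cv2.imwrite(f"pics/{n}_{tag}.png",imgs[n][:,:,::-1])
    used=[];res=[]
    T=[(cloud("top",dd["top"],m)[:,:3],m) for m in regs["top"]]
    Sd=[(cloud("side",dd["side"],m)[:,:3],m) for m in regs["side"]]
    for P,m in T:
        c=np.median(P,0)
        if c[2]<25: continue
        zz=z if c[1]>-150 else 40.
        ms={"top":m.astype(float)}
        for Q,m2 in Sd:
            if np.linalg.norm(np.median(Q,0)[:2]-c[:2])<45: ms["side"]=m2.astype(float)
        x,y,w,q=fit(ms,(c[0],c[1]+8,(-.6,-.2,.2,.6)),zz)
        pr=roll(imgs,x,y,w,zz);res.append((x,y,w))
        print("cap x %.1f y %.1f yaw %.1fdeg iou %.2f views %s z %.0f"%(x,y,np.degrees(w),q,list(ms),zz))
        for n,p in pr.items():
            print("  ",n," ".join(f"{k}:{int(v)}" for k,v in p.items()))
    return res
E
python3 - <<'E'
from h import *
look("a")
for n in C: print(n,-C[n]["R"].T@C[n]["t"])
E
```

```text
cap x 546.0 y 324.4 yaw 12.0deg iou 0.83 views ['top', 'side'] z 24
   top -88:99 -84:98 -80:96 -76:93 -72:89 -68:85 -64:79 -60:72 -56:65 -52:59 -48:54 -44:51 -40:50 -36:50 -32:51 -28:51 -24:52 -20:52 -16:53 -12:53 -8:54 -4:54 0:54 4:54 8:53 12:52 16:52 20:51 24:51 28:51 32:51 36:53 40:57 44:63 48:70 52:78 56:86 60:93 64:99 68:104 72:107
   side -116:109 -112:111 -108:114 -104:116 -100:121 -96:125 -92:129 -88:134 -84:136 -80:133 -76:121 -72:99 -68:77 -64:47 -60:32 -56:28 -52:29 -48:31 -44:33 -40:35 -36:36 -32:38 -28:40 -24:42 -20:43 -16:41 -12:39 -8:36 -4:33 0:31 4:36 8:47 12:70 16:97 20:120 24:137 28:155 32:170 36:175 40:182
cap x 521.8 y 196.2 yaw -15.1deg iou 0.89 views ['top', 'side'] z 24
   top -84:107 -80:103 -76:99 -72:92 -68:85 -64:77 -60:67 -56:60 -52:55 -48:51 -44:50 -40:50 -36:50 -32:50 -28:51 -24:52 -20:52 -16:53 -12:53 -8:54 -4:54 0:54 4:54 8:53 12:52 16:52 20:51 24:51 28:51 32:50 36:50 40:51 44:54 48:57 52:63 56:70 60:76 64:82 68:88 72:94 76:98
   side -84:60 -80:50 -76:42 -72:35 -68:28 -64:26 -60:25 -56:27 -52:29 -48:30 -44:31 -40:32 -36:33 -32:34 -28:35 -24:36 -20:37 -16:38 -12:38 -8:38 -4:38 0:37 4:36 8:35 12:34 16:33 20:31 24:30 28:28 32:25 36:22 40:28 44:53 48:78 52:104 56:130 60:154 64:166 68:177
top [ 406.63166694   23.91933002 1261.79600717]
side [ 209.94206218 -615.88895596  680.46260047]
```

```bash
cat >> h.py <<'E'
def cmask(im,reg):
    k=cv2.dilate(reg.astype(np.uint8),np.ones((9,9)))>0
    g=cv2.GaussianBlur(im,(3,3),0).astype(int)
    m=((g[:,:,0]-g[:,:,1])<18)&k
    m=cv2.morphologyEx(m.astype(np.uint8),cv2.MORPH_OPEN,np.ones((3,3)))
    return m>0
def look(tag=None,z=24.):
    imgs={};regs={};dd={}
    for n in("top","side"):
        imgs[n],dd[n]=camera(n);regs[n]=[r["region"] for r in regions_of(n,"cap1") if r["confidence"]>.35]
        if tag: cv2.imwrite(f"pics/{n}_{tag}.png",imgs[n][:,:,::-1])
    Sd=[(np.median(cloud("side",dd["side"],m),0),m) for m in regs["side"]]
    for m in regs["top"]:
        c=np.median(cloud("top",dd["top"],m),0)
        if c[2]<25: continue
        mat=c[1]>-150; zz=z if mat else 40.
        f=cmask if mat else (lambda im,r:r)
        ms={"top":f(imgs["top"],m).astype(float)}
        for q,m2 in Sd:
            if np.linalg.norm(q[:2]-c[:2])<45: ms["side"]=f(imgs["side"],m2).astype(float)
        a=fit({"top":ms["top"]},(c[0],c[1]+8,(-.6,-.2,.2,.6)),zz)
        print("top only  x %.1f y %.1f yaw %.1f iou %.2f"%(a[0],a[1],np.degrees(a[2]),a[3]))
        if "side" in ms:
            b=fit({"side":ms["side"]},(a[0],a[1],(a[2],)),zz);print("side only x %.1f y %.1f yaw %.1f iou %.2f"%(b[0],b[1],np.degrees(b[2]),b[3]))
        x,y,w,q=fit(ms,(a[0],a[1],(a[2],)),zz)
        print("CAP x %.1f y %.1f yaw %.1fdeg iou %.2f z %.0f"%(x,y,np.degrees(w),q,zz))
        for n in ms:
            v=a if n=="top" else b
            p=roll({n:imgs[n][:,:,1:2].repeat(3,2)},v[0],v[1],v[2],zz)[n]
            print("  ",n," ".join(f"{k}:{int(v)}" for k,v in p.items()))
E
python3 - <<'E'
from h import *
look("a")
E
```

```text
top only  x 545.4 y 324.3 yaw 13.6 iou 0.78
side only x 543.8 y 336.0 yaw 4.0 iou 0.72
CAP x 545.4 y 327.9 yaw 8.0deg iou 0.73 z 24
   top -88:78 -84:79 -80:79 -76:80 -72:80 -68:80 -64:76 -60:71 -56:64 -52:56 -48:49 -44:45 -40:42 -36:42 -32:43 -28:44 -24:44 -20:45 -16:46 -12:47 -8:47 -4:48 0:50 4:49 8:48 12:47 16:46 20:45 24:44 28:44 32:44 36:43 40:44 44:46 48:48 52:51 56:54 60:57 64:60 68:63 72:65
   side -108:119 -104:124 -100:128 -96:129 -92:133 -88:134 -84:127 -80:130 -76:121 -72:105 -68:83 -64:60 -60:45 -56:38 -52:37 -48:38 -44:41 -40:42 -36:43 -32:45 -28:47 -24:49 -20:50 -16:51 -12:50 -8:50 -4:47 0:46 4:46 8:49 12:57 16:67 20:75 24:76 28:76 32:82 36:89 40:91 44:94
top only  x 520.6 y 195.8 yaw -16.5 iou 0.71
side only x 523.2 y 205.1 yaw -15.6 iou 0.78
CAP x 521.7 y 200.0 yaw -17.7deg iou 0.73 z 24
   top -84:72 -80:71 -76:69 -72:66 -68:62 -64:58 -60:52 -56:47 -52:43 -48:40 -44:39 -40:39 -36:39 -32:39 -28:40 -24:41 -20:42 -16:43 -12:44 -8:45 -4:46 0:46 4:46 8:45 12:44 16:43 20:42 24:41 28:41 32:40 36:40 40:39 44:39 48:40 52:42 56:45 60:48 64:52 68:56 72:58 76:61
   side -84:59 -80:48 -76:44 -72:39 -68:36 -64:35 -60:34 -56:35 -52:36 -48:37 -44:38 -40:39 -36:40 -32:41 -28:42 -24:43 -20:45 -16:46 -12:46 -8:47 -4:47 0:46 4:46 8:45 12:43 16:42 20:41 24:39 28:38 32:36 36:33 40:33 44:38 48:46 52:65 56:76 60:88 64:97 68:101
```

Run:
```python
from h import *
rows=[]
for n,(x0,y0,x1,y1) in {"top":(125,190,245,250),"side":(195,135,255,215)}.items():
    im=cv2.imread(f"pics/{n}_a.png")[:,:,::-1].copy()
    camera(n)
    o=cv2.resize(im[y0:y1,x0:x1],None,fx=5,fy=5,interpolation=cv2.INTER_CUBIC)
    for v in ((545.4,324.3,13.6),(521,197,-16)):
        pl=((sil(n,v[0],v[1],np.radians(v[2]))/16.-[x0,y0]+.5)*5).astype(np.int32)
        cv2.polylines(o,[pl],True,(0,255,0),1)
    for r in regions_of(n,"cap1")[:2]:
        m=cmask(im,r["region"])
        c,_=cv2.findContours(cv2.resize(m[y0:y1,x0:x1].astype(np.uint8),None,fx=5,fy=5),0,1)
        cv2.drawContours(o,c,-1,(255,255,0),1)
    cv2.imwrite(f"pics/{n}_ov.png",o[:,:,::-1])
im=cv2.imread("pics/top_a.png")[:,:,::-1]
print(im[200:235,158]);
```

```text
[[145  91  97]
 [145  91  97]
 [144  91  98]
 [146  92  98]
 [144  91  97]
 [138  88  94]
 [118  76  85]
 [ 86  59  74]
 [ 59  47  69]
 [ 51  43  72]
 [ 50  43  76]
 [ 51  42  79]
 [ 53  46  83]
 [ 55  49  86]
 [ 54  48  86]
 [ 53  47  84]
 [ 54  47  82]
 [ 50  44  77]
 [ 50  43  75]
 [ 51  42  70]
 [ 52  44  68]
 [ 68  62  75]
 [ 88  81  85]
 [ 99  80  82]
 [110  71  74]
 [124  73  77]
 [135  83  88]
 [142  89  95]
 [145  91  98]
 [145  91  97]
 [145  91  98]
 [145  92  97]
 [145  92  99]
 [145  92  99]
 [145  92  98]]
```

View pics/top_ov.png

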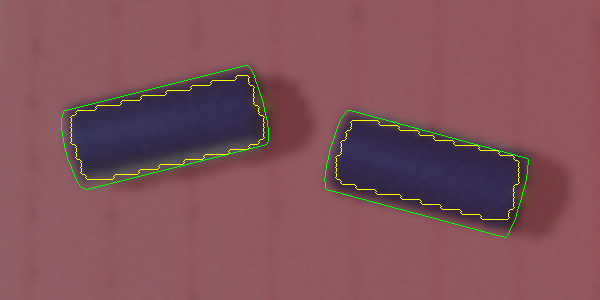

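View pics/side_ov.png

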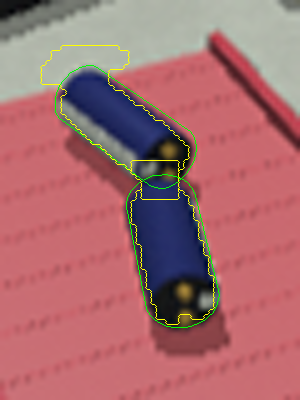

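```bash
cat >> h.py <<'E'
def cmask(im,reg):
    k=cv2.dilate(reg.astype(np.uint8),np.ones((5,5)))>0
    g=im.astype(float)
    return ((g[:,:,0]-g[:,:,1])/np.maximum(g[:,:,0],1)<.28)&k
def go(x=None,y=None,z=None,ang=None):
    s=read_state();p=s["eef_pos"];R=s["tcp_rot"];a=np.degrees(np.arctan2(R[1,0],R[0,0]))
    t=np.array([p[i] if v is None else v for i,v in enumerate((x,y,z))],float)
    d=R.T@(t-p)/1000
    tr=0 if ang is None else -np.radians((ang-a+180)%360-180)
    print("t %.1f pos %s ang %.1f F %s grip %.2f j %s"%(s["time"],p.round(1),a,s["ft_force"].round(1),s["grip_width"],s["joints"].round(0)))
    print("row [%.4f, %.4f, %.4f, %.3f]"%(*d,tr))
E
python3 - <<'E'
from h import *
look("b")
go(545,324,100,103)
E
```

```text
top only  x 543.3 y 325.1 yaw 13.1 iou 0.84
side only x 543.5 y 329.1 yaw 8.3 iou 0.85
CAP x 543.6 y 327.2 yaw 12.6deg iou 0.83 z 24
   top -88:71 -84:72 -80:74 -76:76 -72:78 -68:79 -64:80 -60:80 -56:76 -52:70 -48:63 -44:54 -40:47 -36:44 -32:42 -28:42 -24:43 -20:44 -16:45 -12:46 -8:46 -4:48 0:49 4:50 8:49 12:48 16:48 20:46 24:45 28:45 32:44 36:44 40:43 44:43 48:44 52:44 56:46 60:48 64:50 68:51 72:52
   side -112:99 -108:104 -104:111 -100:118 -96:122 -92:130 -88:135 -84:137 -80:138 -76:135 -72:127 -68:105 -64:72 -60:48 -56:39 -52:36 -48:37 -44:39 -40:41 -36:42 -32:44 -28:46 -24:49 -20:51 -16:51 -12:51 -8:50 -4:47 0:45 4:43 8:41 12:43 16:46 20:53 24:61 28:66 32:75 36:82 40:83
top only  x 525.2 y 195.2 yaw -16.4 iou 0.77
side only x 523.2 y 200.2 yaw -15.5 iou 0.84
CAP x 523.0 y 199.4 yaw -16.7deg iou 0.80 z 24
   top -84:43 -80:43 -76:42 -72:40 -68:39 -64:39 -60:38 -56:38 -52:39 -48:39 -44:40 -40:40 -36:41 -32:42 -28:43 -24:44 -20:45 -16:46 -12:46 -8:46 -4:45 0:44 4:43 8:42 12:41 16:40 20:40 24:40 28:40 32:42 36:46 40:52 44:59 48:66 52:72 56:77 60:81 64:82 68:83 72:85 76:85
   side -84:40 -80:37 -76:35 -72:34 -68:33 -64:34 -60:35 -56:36 -52:37 -48:38 -44:39 -40:40 -36:41 -32:42 -28:43 -24:44 -20:45 -16:46 -12:46 -8:46 -4:46 0:46 4:44 8:43 12:41 16:41 20:40 24:38 28:36 32:33 36:33 40:44 44:52 48:73 52:90 56:101 60:106 64:108 68:109
t 2.9 pos [211.7 614.6 222.5] ang 71.0 F [-0.2  0.2 -1.1] grip 1.00 j [-75.  36.   2.  87.  -2.  57.  -1.]
row [-0.1662, 0.4098, 0.1225, -0.559]
```

Emit:
play_rows(
  commands=[
    [-0.17, 0.41, 0.11, -0.559],
    [-0.17, 0.41, 0.11, -0.559],
    [-0.17, 0.41, 0.11, -0.559],
    [-0.17, 0.41, 0.11, -0.559],
    [-0.17, 0.41, 0.11, -0.559],
    [-0.17, 0.41, 0.11, -0.559],
    [-0.17, 0.41, 0.11, -0.559],
    [-0.17, 0.41, 0.11, -0.559],
    [-0.17, 0.41, 0.11, -0.559],
    [-0.17, 0.41, 0.11, -0.559],
  ],
  gripper=50,
)

```text
time: 3.9
eef_pos: [549.3, 312.1, 110.9]
tcp_rot: [[-0.215, 0.977, 0.002], [0.977, 0.215, -0.006], [-0.006, 0.001, -1.0]]
ft_force: [0.1, -0.9, 0.1]
grip_width: 0.499
```

Run:
```python
from h import *
go(538,324.6,70,103)
```

```text
t 3.9 pos [549.3 312.1 110.9] ang 102.4 F [ 0.1 -0.9  0.1] grip 0.50 j [-28.  42.  -7.  95.   8.  43.  64.]
row [0.0149, -0.0084, 0.0408, -0.010]
```

Emit:
play_rows(
  commands=[
    [0.015, -0.0084, 0.03, -0.01],
    [0.015, -0.0084, 0.041, -0.01],
    [0.015, -0.0084, 0.041, -0.01],
    [0.015, -0.0084, 0.041, -0.01],
  ],
)

```text
time: 4.3
eef_pos: [532.5, 333.3, 71.9]
tcp_rot: [[-0.236, 0.972, 0.0], [0.972, 0.236, -0.0], [-0.0, 0.0, -1.0]]
ft_force: [0.5, -0.5, -0.1]
grip_width: 0.5
```

Run:
```python
from h import *
go(538,324.6,62,103)
```

```text
t 4.3 pos [532.5 333.3  71.9] ang 103.6 F [ 0.5 -0.5 -0.1] grip 0.50 j [-30.  45.  -7.  97.   8.  38.  62.]
row [-0.0098, 0.0033, 0.0099, 0.011]
```

Emit:
play_rows(
  commands=[
    [-0.01, 0.003, 0.003, 0.0],
    [-0.01, 0.003, 0.006, 0.0],
    [-0.01, 0.003, 0.008, 0.0],
    [-0.01, 0.003, 0.009, 0.0],
    [-0.01, 0.003, 0.009, 0.0],
  ],
)

```text
time: 4.8
eef_pos: [537.5, 324.1, 62.4]
tcp_rot: [[-0.235, 0.972, -0.0], [0.972, 0.235, 0.0], [0.0, -0.0, -1.0]]
ft_force: [0.4, -0.4, 0.4]
grip_width: 0.498
```

Emit:
play_rows(
  commands=[
    [0, 0, 0.001, 0.0],
    [0, 0, 0.002, 0.0],
    [0, 0, 0.002, 0.0],
  ],
)

```text
time: 5.1
eef_pos: [538.4, 324.4, 61.2]
tcp_rot: [[-0.235, 0.972, 0.002], [0.972, 0.235, 0.001], [0.0, 0.002, -1.0]]
ft_force: [-0.3, 0.9, 4.2]
grip_width: 0.501
```

Emit:
play_rows(
  commands=[
    [0, 0.003, 0.0005, 0],
    [0, 0.006, 0.0005, 0],
    [0, 0.009, 0.0005, 0],
    [0, 0.012, 0.0005, 0],
    [0, 0.015, 0.0005, 0],
    [0, 0.018, 0.0005, 0],
    [0, 0.021, 0.0005, 0],
    [0, 0.023, 0.0005, 0],
    [0, 0.023, 0.0005, 0],
  ],
)

```text
time: 6.0
eef_pos: [561.6, 329.4, 61.1]
tcp_rot: [[-0.235, 0.972, 0.003], [0.972, 0.235, 0.0], [-0.0, 0.003, -1.0]]
ft_force: [0.9, -2.1, 6.6]
grip_width: 0.499
```

Emit:
play_rows(
  commands=[
    [0, 0, -0.005, 0],
    [0, 0, -0.015, 0],
    [0, 0, -0.03, 0],
    [0, 0, -0.03, 0],
  ],
)

```text
time: 6.4
eef_pos: [561.4, 330.5, 92.7]
tcp_rot: [[-0.235, 0.972, 0.004], [0.972, 0.235, 0.003], [0.002, 0.004, -1.0]]
ft_force: [-0.2, 0.1, 0.0]
grip_width: 0.501
```

Run:
```python
from h import *
look("c")
go()
for n,(x0,y0,x1,y1) in {"top":(125,180,245,250),"side":(195,135,255,215)}.items():
    im=cv2.imread(f"pics/{n}_c.png");cv2.imwrite(f"pics/{n}_cz.png",cv2.resize(im[y0:y1,x0:x1],None,fx=6,fy=6,interpolation=2))
```

```text
top only  x 555.2 y 324.7 yaw 13.5 iou 0.71
side only x 556.9 y 334.2 yaw 6.5 iou 0.80
CAP x 555.2 y 328.7 yaw 13.5deg iou 0.72 z 24
   top -88:66 -84:67 -80:68 -76:69 -72:73 -68:77 -64:82 -60:90 -56:97 -52:103 -48:107 -44:110 -40:111 -36:111 -32:107 -28:99 -24:85 -20:70 -16:55 -12:45 -8:41 -4:40 0:40 4:40 8:39 12:40 16:42 20:45 24:47 28:49 32:50 36:51 40:52 44:51 48:51 52:49 56:48 60:46 64:45 68:44 72:44
   side -112:31 -108:29 -104:30 -100:30 -96:43 -92:58 -88:74 -84:97 -80:120 -76:140 -72:155 -68:168 -64:174 -60:178 -56:171 -52:160 -48:158 -44:146 -40:117 -36:82 -32:52 -28:48 -24:39 -20:32 -16:32 -12:31 -8:32 -4:31 0:36 4:43 8:52 12:62 16:72 20:81 24:90 28:97 32:100 36:102 40:104
top only  x 525.2 y 196.1 yaw -16.6 iou 0.70
side only x 523.5 y 200.5 yaw -15.5 iou 0.83
CAP x 523.1 y 198.6 yaw -16.6deg iou 0.76 z 24
   top -84:47 -80:45 -76:44 -72:43 -68:42 -64:41 -60:40 -56:41 -52:41 -48:41 -44:41 -40:40 -36:40 -32:39 -28:39 -24:39 -20:39 -16:39 -12:39 -8:39 -4:38 0:38 4:38 8:37 12:37 16:37 20:37 24:37 28:37 32:39 36:43 40:48 44:53 48:58 52:62 56:65 60:67 64:67 68:68 72:67 76:67
   side -84:40 -80:35 -76:35 -72:35 -68:35 -64:36 -60:37 -56:38 -52:39 -48:41 -44:42 -40:41 -36:39 -32:35 -28:33 -24:32 -20:32 -16:31 -12:31 -8:31 -4:31 0:31 4:31 8:30 12:30 16:30 20:29 24:28 28:27 32:26 36:28 40:39 44:52 48:62 52:71 56:75 60:77 64:76 68:75
t 6.6 pos [559.8 329.2  89.8] ang 103.6 F [ 0.4  0.5 -0.4] grip 0.50 j [-29.  45.  -8.  93.   8.  42.  64.]
row [0.0000, 0.0000, 0.0000, 0.000]
```

View pics/top_cz.png

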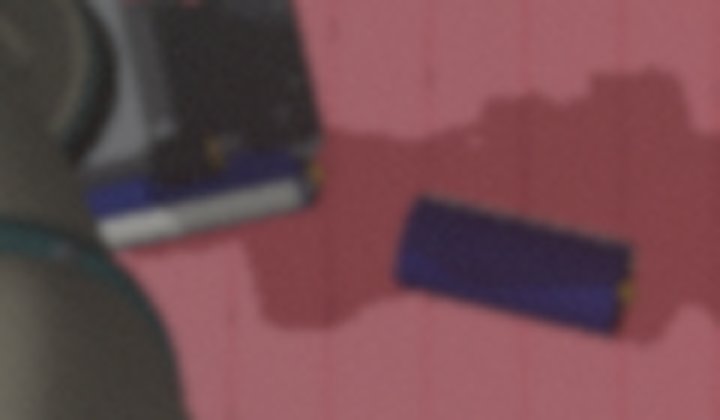

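View pics/side_cz.png

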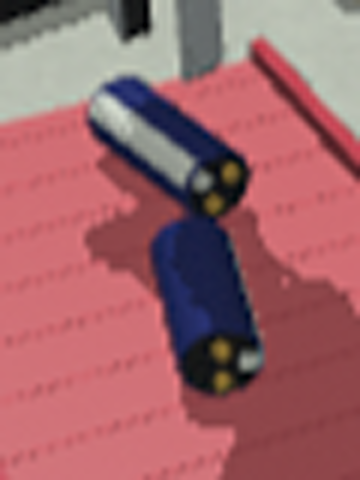

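Emit:
play_rows(
  commands=[
    [0, -0.0115, 0.0, 0],
    [0, -0.0115, 0.01, 0],
    [0, -0.0115, 0.018, 0],
    [0, -0.0115, 0.024, 0],
    [0, -0.0115, 0.0275, 0],
    [0, -0.0115, 0.0275, 0],
    [0, -0.0115, 0.0285, 0],
    [0, -0.0115, 0.0295, 0],
    [0, -0.0115, 0.0295, 0],
  ],
)

```text
time: 7.5
eef_pos: [549.6, 326.9, 61.2]
tcp_rot: [[-0.235, 0.972, 0.002], [0.972, 0.235, 0.001], [0.0, 0.002, -1.0]]
ft_force: [-0.4, 0.2, 3.2]
grip_width: 0.497
```

Emit:
play_rows(
  commands=[
    [0, 0.003, 0.001, 0],
    [0, 0.006, 0.001, 0],
    [0, 0.009, 0.001, 0],
    [0, 0.012, 0.001, 0],
    [0, 0.015, 0.001, 0],
    [0, 0.018, 0.001, 0],
    [0, 0.021, 0.001, 0],
    [0, 0.0225, 0.001, 0],
    [0, 0.0225, 0.001, 0],
  ],
)

```text
time: 8.4
eef_pos: [572.7, 331.8, 61.1]
tcp_rot: [[-0.234, 0.972, 0.003], [0.972, 0.234, 0.001], [-0.0, 0.003, -1.0]]
ft_force: [-0.0, -2.3, 9.1]
grip_width: 0.499
```

Emit:
play_rows(
  commands=[
    [0, 0, -0.005, 0],
    [0, 0, -0.015, 0],
    [0, -0.011, -0.025, 0],
    [0, -0.011, -0.015, 0],
    [0, -0.011, -0.005, 0],
    [0, -0.011, -0.002, 0],
    [0, -0.011, -0.001, 0],
    [0, -0.011, -0.0, 0],
    [0, -0.011, -0.0, 0],
  ],
)

```text
time: 9.3
eef_pos: [562.2, 329.7, 61.0]
tcp_rot: [[-0.234, 0.972, 0.004], [0.972, 0.234, 0.001], [0.0, 0.004, -1.0]]
ft_force: [0.8, -1.2, 13.0]
grip_width: 0.505
```

Emit:
play_rows(
  commands=[
    [0, 0.003, -0.0005, 0],
    [0, 0.006, -0.0005, 0],
    [0, 0.009, -0.0005, 0],
    [0, 0.012, -0.0005, 0],
    [0, 0.015, -0.0005, 0],
    [0, 0.018, -0.0005, 0],
    [0, 0.0195, -0.0005, 0],
    [0, 0.0195, -0.0005, 0],
  ],
)

```text
time: 10.1
eef_pos: [581.1, 333.7, 61.1]
tcp_rot: [[-0.234, 0.972, 0.003], [0.972, 0.234, 0.0], [-0.001, 0.003, -1.0]]
ft_force: [0.4, -1.5, 10.8]
grip_width: 0.498
```

Emit:
play_rows(
  commands=[
    [0, 0, -0.005, 0],
    [0, 0, -0.015, 0],
    [0, 0, -0.05, 0],
    [0, 0, -0.08, 0],
    [0, 0, -0.08, 0],
  ],
)

```text
time: 10.6
eef_pos: [581.2, 335.8, 144.3]
tcp_rot: [[-0.235, 0.972, 0.006], [0.972, 0.235, 0.004], [0.003, 0.007, -1.0]]
ft_force: [0.2, -0.6, 0.3]
grip_width: 0.502
```

Run:
```python
from h import *
look("d")
go()
for n,(x0,y0,x1,y1) in {"top":(125,180,245,250),"side":(195,135,255,215)}.items():
    im=cv2.imread(f"pics/{n}_d.png");cv2.imwrite(f"pics/{n}_dz.png",cv2.resize(im[y0:y1,x0:x1],None,fx=6,fy=6,interpolation=2))
```

```text
top only  x 581.5 y 334.6 yaw 12.1 iou 0.86
side only x 578.4 y 338.9 yaw 9.2 iou 0.86
CAP x 580.9 y 335.4 yaw 10.1deg iou 0.84 z 24
   top -92:40 -88:40 -84:39 -80:39 -76:38 -72:38 -68:39 -64:39 -60:39 -56:40 -52:41 -48:41 -44:42 -40:43 -36:45 -32:49 -28:57 -24:72 -20:91 -16:114 -12:132 -8:146 -4:153 0:156 4:155 8:151 12:147 16:139 20:124 24:108 28:92 32:76 36:62 40:55 44:49 48:46 52:45 56:45 60:45 64:45 68:44
   side -116:28 -112:27 -108:27 -104:26 -100:27 -96:27 -92:28 -88:29 -84:30 -80:31 -76:33 -72:34 -68:35 -64:36 -60:37 -56:39 -52:39 -48:41 -44:41 -40:43 -36:44 -32:44 -28:51 -24:66 -20:96 -16:143 -12:177 -8:199 -4:211 0:213 4:207 8:205 12:197 16:186 20:171 24:153 28:142 32:134 36:128 40:126
top only  x 522.8 y 195.5 yaw -16.5 iou 0.74
side only x 522.0 y 199.8 yaw -15.3 iou 0.80
CAP x 521.6 y 196.2 yaw -14.8deg iou 0.77 z 24
   top -84:63 -80:61 -76:58 -72:55 -68:51 -64:48 -60:44 -56:42 -52:41 -48:41 -44:42 -40:42 -36:43 -32:44 -28:44 -24:46 -20:47 -16:48 -12:49 -8:50 -4:49 0:49 4:48 8:47 12:46 16:44 20:44 24:42 28:41 32:41 36:41 40:41 44:43 48:46 52:51 56:55 60:58 64:61 68:63 72:64 76:65
   side -84:50 -80:46 -76:40 -72:36 -68:35 -64:35 -60:35 -56:36 -52:38 -48:39 -44:40 -40:41 -36:42 -32:43 -28:44 -24:45 -20:47 -16:48 -12:48 -8:48 -4:48 0:48 4:47 8:45 12:44 16:43 20:41 24:39 28:34 32:31 36:28 40:28 44:33 48:40 52:55 56:64 60:71 64:75 68:79
t 10.8 pos [578.  333.4 138.7] ang 103.6 F [-1.1  0.6 -0.1] grip 0.50 j [-28.  43.  -8.  88.   7.  50.  65.]
row [0.0000, 0.0000, 0.0000, 0.000]
```

View pics/side_dz.png

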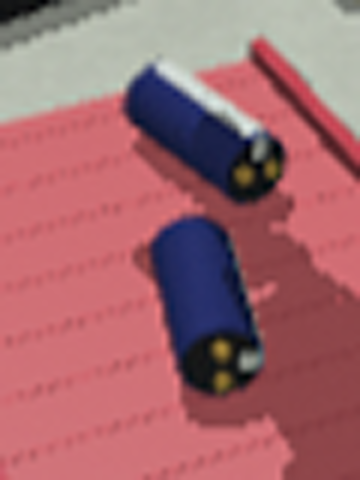

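Run:
```python
from h import *
go(528.3,195.8,75,74)
```

```text
t 10.8 pos [578.  333.4 138.7] ang 103.6 F [-1.1  0.6 -0.1] grip 0.50 j [-28.  43.  -8.  88.   7.  50.  65.]
row [-0.1220, -0.0805, 0.0640, 0.517]
```

Emit:
play_rows(
  commands=[
    [-0.04, -0.027, 0.0, 0.15],
    [-0.08, -0.054, 0.01, 0.3],
    [-0.122, -0.0805, 0.03, 0.45],
    [-0.122, -0.0805, 0.05, 0.517],
    [-0.122, -0.0805, 0.06, 0.517],
    [-0.122, -0.0805, 0.06, 0.517],
    [-0.122, -0.0805, 0.06, 0.517],
  ],
)

```text
time: 11.5
eef_pos: [529.6, 198.2, 79.7]
tcp_rot: [[0.273, 0.962, -0.0], [0.962, -0.273, 0.001], [0.001, -0.0, -1.0]]
ft_force: [-0.5, 0.1, 0.0]
grip_width: 0.502
```

Run:
```python
from h import *
go(528.3,195.8,62,74)
```

```text
t 11.5 pos [529.6 198.2  79.7] ang 74.1 F [-0.5  0.1  0. ] grip 0.50 j [-23.  40.  -1. 108.   1.  32.  50.]
row [-0.0027, -0.0006, 0.0177, 0.003]
```

Emit:
play_rows(
  commands=[
    [-0.002, 0, 0.008, 0],
    [-0.002, 0, 0.014, 0],
    [-0.002, 0, 0.017, 0],
    [-0.002, 0, 0.0175, 0],
    [-0.002, 0, 0.0185, 0],
    [-0.002, 0, 0.0195, 0],
    [-0.002, 0, 0.0195, 0],
  ],
)

```text
time: 12.2
eef_pos: [529.5, 194.6, 61.1]
tcp_rot: [[0.276, 0.961, 0.001], [0.961, -0.276, 0.0], [0.001, 0.001, -1.0]]
ft_force: [-0.5, -0.4, 4.0]
grip_width: 0.498
```

Emit:
play_rows(
  commands=[
    [0, -0.003, 0.0005, 0],
    [0, -0.006, 0.0005, 0],
    [0, -0.009, 0.0005, 0],
    [0, -0.012, 0.0005, 0],
    [0, -0.015, 0.0005, 0],
    [0, -0.018, 0.0005, 0],
    [0, -0.021, 0.0005, 0],
    [0, -0.023, 0.0005, 0],
    [0, -0.023, 0.0005, 0],
  ],
)

```text
time: 13.1
eef_pos: [507.1, 200.4, 61.1]
tcp_rot: [[0.276, 0.961, 0.001], [0.961, -0.276, -0.0], [-0.0, 0.001, -1.0]]
ft_force: [-0.4, -2.3, 8.0]
grip_width: 0.501
```

Emit:
play_rows(
  commands=[
    [0, 0, -0.005, 0],
    [0, 0, -0.015, 0],
    [0, 0.011, -0.025, 0],
    [0, 0.011, -0.015, 0],
    [0, 0.011, -0.005, 0],
    [0, 0.011, -0.001, 0],
    [0, 0.011, 0, 0],
    [0, 0.011, 0.0, 0],
  ],
)

```text
time: 13.9
eef_pos: [518.2, 197.2, 60.7]
tcp_rot: [[0.277, 0.961, 0.002], [0.961, -0.277, -0.001], [-0.0, 0.002, -1.0]]
ft_force: [0.8, -2.6, 14.5]
grip_width: 0.502
```

Emit:
play_rows(
  commands=[
    [0, -0.003, -0.001, 0],
    [0, -0.006, -0.001, 0],
    [0, -0.009, -0.001, 0],
    [0, -0.012, -0.001, 0],
    [0, -0.015, -0.001, 0],
    [0, -0.018, -0.001, 0],
    [0, -0.021, -0.001, 0],
    [0, -0.021, -0.001, 0],
  ],
)

```text
time: 14.7
eef_pos: [496.3, 202.8, 61.0]
tcp_rot: [[0.276, 0.961, -0.001], [0.961, -0.276, -0.001], [-0.002, -0.001, -1.0]]
ft_force: [-0.9, -2.1, 11.1]
grip_width: 0.5
```

Emit:
play_rows(
  commands=[
    [0, 0, -0.005, 0],
    [0, 0, -0.015, 0],
    [0, 0, -0.05, 0],
    [0, 0, -0.08, 0],
    [0, 0, -0.08, 0],
  ],
)

```text
time: 15.2
eef_pos: [499.2, 204.9, 144.4]
tcp_rot: [[0.276, 0.961, 0.006], [0.961, -0.276, 0.003], [0.005, 0.005, -1.0]]
ft_force: [0.7, -0.1, -0.1]
grip_width: 0.499
```

Run:
```python
from h import *
look("e")
go()
```

```text
t 15.4 pos [496.2 203.4 140. ] ang 74.0 F [-0.6  0.2  0.1] grip 0.50 j [-25.  33.  -0. 110.   0.  37.  48.]
row [0.0000, 0.0000, 0.0000, 0.000]
```

View pics/top_e.png

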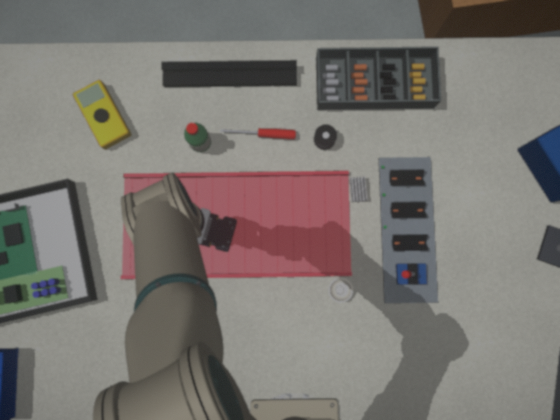

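View pics/side_e.png

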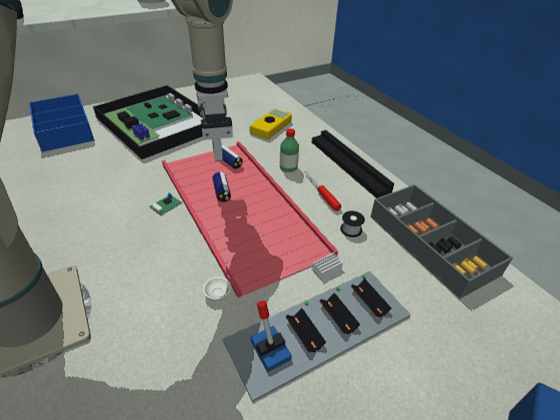

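```bash
cat >> h.py <<'E'
def looks(n="side",tag=None,z=24.):
    im,d=camera(n)
    if tag: cv2.imwrite(f"pics/{n}_{tag}.png",im[:,:,::-1])
    for r in regions_of(n,"cap1"):
        if r["confidence"]<.35: continue
        c=np.median(cloud(n,d,r["region"]),0)
        mat=c[1]>-150; zz=z if mat else 40.
        m=cmask(im,r["region"]) if mat else r["region"]
        b=fit({n:m.astype(float)},(c[0]+3,c[1]+15,(-.5,-.25,0,.25,.5)),zz)
        p=roll({n:im[:,:,1:2].repeat(3,2)},b[0],b[1],b[2],zz)[n]
        print(n,"x %.1f y %.1f yaw %.1f iou %.2f"%(b[0],b[1],np.degrees(b[2]),b[3]),r["extent"])
        print("  "," ".join(f"{k}:{int(v)}" for k,v in p.items()))
E
python3 - <<'E'
from h import *
looks()
im=cv2.imread("pics/side_e.png");x0,y0,x1,y1=195,135,255,215;cv2.imwrite(f"pics/side_ez.png",cv2.resize(im[y0:y1,x0:x1],None,fx=6,fy=6,interpolation=2))
E
```

```text
side x 500.2 y 202.1 yaw -14.8 iou 0.79 [209.9, 175.2, 229.9, 202.6]
   -80:49 -76:43 -72:40 -68:37 -64:36 -60:35 -56:36 -52:37 -48:39 -44:39 -40:40 -36:41 -32:42 -28:43 -24:44 -20:45 -16:45 -12:44 -8:43 -4:40 0:58 4:110 8:163 12:194 16:210 20:210 24:206 28:200 32:192 36:176 40:154 44:126 48:102 52:87 56:82 60:83 64:87 68:87
side x 579.8 y 329.4 yaw 1.5 iou 0.80 [223.2, 147.1, 241.0, 166.4]
   -108:46 -104:45 -100:42 -96:36 -92:34 -88:31 -84:29 -80:30 -76:31 -72:31 -68:33 -64:34 -60:36 -56:38 -52:39 -48:40 -44:41 -40:43 -36:44 -32:44 -28:46 -24:65 -20:97 -16:139 -12:176 -8:197 -4:200 0:202 4:197 8:192 12:190 16:188 20:182 24:178 28:174 32:161 36:146 40:139 44:131
```

View pics/side_ez.png

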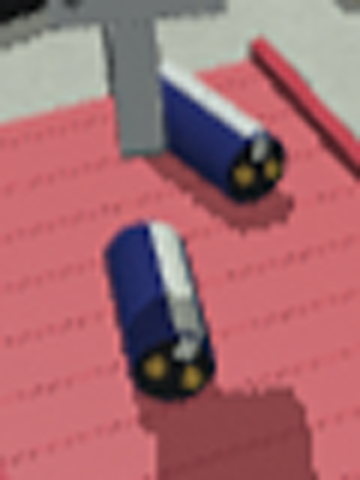

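Emit:
play_rows(
  commands=[
    [0, 0.01, 0.03, 0],
    [0, 0.01, 0.06, 0],
    [0, 0.01, 0.072, 0],
    [0, 0.01, 0.076, 0],
    [0, 0.01, 0.078, 0],
    [0, 0.01, 0.079, 0],
    [0, 0.01, 0.0795, 0],
    [0, 0.01, 0.0795, 0],
  ],
)

```text
time: 16.3
eef_pos: [507.2, 201.2, 62.2]
tcp_rot: [[0.276, 0.961, 0.001], [0.961, -0.276, 0.001], [0.001, 0.001, -1.0]]
ft_force: [0.4, 0.1, -0.7]
grip_width: 0.503
```

Emit:
play_rows(
  commands=[
    [0, 0, 0.001, 0],
    [0, 0, 0.0022, 0],
    [0, 0, 0.0022, 0],
  ],
)

```text
time: 16.6
eef_pos: [508.4, 200.9, 60.8]
tcp_rot: [[0.277, 0.961, 0.003], [0.961, -0.277, 0.001], [0.002, 0.003, -1.0]]
ft_force: [-0.2, -0.3, 10.3]
grip_width: 0.5
```

Emit:
play_rows(
  commands=[
    [0, -0.003, 0.0005, 0],
    [0, -0.006, 0.0005, 0],
    [0, -0.009, 0.0005, 0],
    [0, -0.012, 0.0005, 0],
    [0, -0.015, 0.0005, 0],
    [0, -0.017, 0.0005, 0],
    [0, -0.017, 0.0005, 0],
  ],
)

```text
time: 17.3
eef_pos: [491.9, 205.1, 60.9]
tcp_rot: [[0.277, 0.961, 0.003], [0.961, -0.277, 0.0], [0.001, 0.003, -1.0]]
ft_force: [-1.1, -2.5, 16.8]
grip_width: 0.501
```

Emit:
play_rows(
  commands=[
    [0, 0, -0.005, 0],
    [0, 0, -0.015, 0],
    [0, 0, -0.05, 0],
    [0, 0, -0.1, 0],
    [0, 0, -0.15, 0],
    [0, 0, -0.15, 0],
  ],
)

```text
time: 17.9
eef_pos: [494.2, 207.5, 215.5]
tcp_rot: [[0.276, 0.961, 0.011], [0.961, -0.276, 0.006], [0.009, 0.009, -1.0]]
ft_force: [-0.1, -0.1, -0.9]
grip_width: 0.504
```

Run:
```python
from h import *
looks(tag="f")
go()
```

```text
side x 492.5 y 206.1 yaw -14.8 iou 0.79 [206.4, 177.3, 231.6, 201.3]
   -80:53 -76:48 -72:43 -68:39 -64:36 -60:35 -56:35 -52:37 -48:38 -44:39 -40:40 -36:40 -32:40 -28:38 -24:50 -20:87 -16:145 -12:191 -8:210 -4:212 0:212 4:211 8:212 12:214 16:211 20:188 24:149 28:107 32:73 36:49 40:37 44:29 48:29 52:36 56:45 60:56 64:68 68:76
side x 578.7 y 338.1 yaw 7.6 iou 0.85 [219.0, 145.7, 238.9, 168.4]
   -112:26 -108:26 -104:26 -100:26 -96:27 -92:28 -88:29 -84:30 -80:31 -76:32 -72:33 -68:35 -64:35 -60:37 -56:38 -52:39 -48:40 -44:41 -40:42 -36:43 -32:44 -28:50 -24:72 -20:110 -16:150 -12:181 -8:198 -4:204 0:209 4:208 8:199 12:196 16:186 20:173 24:160 28:147 32:136 36:130 40:125
t 18.0 pos [490.9 206.  210.4] ang 74.0 F [-0.1 -0.1 -0.6] grip 0.50 j [-26.  27.  -0. 107.   0.  46.  48.]
row [0.0000, 0.0000, 0.0000, 0.000]
```

Run:
```python
from h import *
go(440,-40,240,-16)
```

```text
t 18.0 pos [490.9 206.  210.4] ang 74.0 F [-0.1 -0.1 -0.6] grip 0.50 j [-26.  27.  -0. 107.   0.  46.  48.]
row [-0.2504, 0.0191, -0.0301, 1.570]
```

Emit:
play_rows(
  commands=[
    [-0.25, 0.02, -0.03, 1.57],
    [-0.25, 0.02, -0.03, 1.57],
    [-0.25, 0.02, -0.03, 1.57],
    [-0.25, 0.02, -0.03, 1.57],
    [-0.25, 0.02, -0.03, 1.57],
    [-0.25, 0.02, -0.03, 1.57],
    [-0.25, 0.02, -0.03, 1.57],
    [-0.25, 0.02, -0.03, 1.57],
    [-0.25, 0.02, -0.03, 1.57],
    [-0.25, 0.02, -0.03, 1.57],
  ],
  gripper=65,
)

```text
time: 19.0
eef_pos: [439.2, -40.1, 237.4]
tcp_rot: [[0.977, -0.214, -0.004], [-0.214, -0.977, -0.0], [-0.004, 0.001, -1.0]]
ft_force: [0.1, 0.5, 0.1]
grip_width: 0.651
```

Emit:
play_rows(
  commands=[
    [0, 0, 0, 0.05],
    [0, 0, 0, 0.05],
    [0, 0, 0, 0.05],
  ],
)

```text
time: 19.3
eef_pos: [439.8, -40.0, 237.9]
tcp_rot: [[0.967, -0.255, -0.002], [-0.255, -0.967, -0.0], [-0.002, 0.001, -1.0]]
ft_force: [-0.0, -0.4, 0.5]
grip_width: 0.651
```

Run:
```python
from h import *
look("g")
go(490,206,110,-16)
```

```text
top only  x 579.9 y 331.6 yaw 13.6 iou 0.83
side only x 578.0 y 338.3 yaw 8.1 iou 0.86
CAP x 579.9 y 331.7 yaw 13.5deg iou 0.80 z 24
   top -92:49 -88:49 -84:48 -80:46 -76:45 -72:45 -68:44 -64:44 -60:44 -56:44 -52:44 -48:44 -44:45 -40:46 -36:47 -32:48 -28:50 -24:54 -20:65 -16:79 -12:99 -8:119 -4:135 0:144 4:148 8:149 12:149 16:147 20:144 24:135 28:124 32:112 36:97 40:84 44:77 48:73 52:72 56:72 60:73 64:75 68:77
   side -112:27 -108:27 -104:26 -100:26 -96:27 -92:28 -88:29 -84:30 -80:31 -76:32 -72:34 -68:35 -64:36 -60:37 -56:38 -52:40 -48:41 -44:42 -40:43 -36:44 -32:44 -28:47 -24:60 -20:97 -16:136 -12:172 -8:196 -4:204 0:214 4:212 8:208 12:202 16:192 20:184 24:169 28:158 32:147 36:139 40:134
top only  x 623.3 y 182.2 yaw -0.8 iou 0.83
side only x 626.7 y 185.6 yaw -4.7 iou 0.86
CAP x 626.6 y 182.7 yaw -3.2deg iou 0.83 z 24
   top -88:49 -84:48 -80:47 -76:45 -72:43 -68:43 -64:43 -60:43 -56:43 -52:44 -48:44 -44:45 -40:45 -36:46 -32:48 -28:49 -24:50 -20:50 -16:51 -12:53 -8:53 -4:53 0:54 4:59 8:68 12:83 16:102 20:118 24:132 28:137 32:140 36:139 40:134 44:130 48:122 52:115 56:109 60:103 64:100 68:97 72:95
   side -104:32 -100:32 -96:33 -92:34 -88:35 -84:35 -80:36 -76:37 -72:39 -68:39 -64:40 -60:41 -56:42 -52:44 -48:46 -44:48 -40:50 -36:52 -32:52 -28:52 -24:50 -20:47 -16:47 -12:57 -8:84 -4:119 0:155 4:172 8:177 12:184 16:190 20:190 24:189 28:189 32:189 36:189 40:189 44:189 48:190
t 19.5 pos [440.4 -40.2 238.5] ang -14.8 F [ 0.6 -0.  -0.8] grip 0.65 j [-18.  19.  26. 118. -12.  45.  -0.]
row [-0.0149, -0.2508, 0.1285, 0.021]
```

View pics/top_g.png

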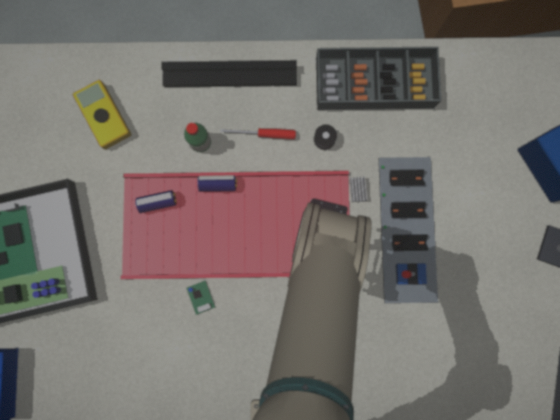

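Run:
```python
from h import *
a=cv2.imread("pics/top_g.png")[165:215,130:240];b=cv2.imread("pics/side_g.png")[135:205,200:270]
cv2.imwrite("pics/gz1.png",cv2.resize(a,None,fx=7,fy=7,interpolation=2));cv2.imwrite("pics/gz2.png",cv2.resize(b,None,fx=7,fy=7,interpolation=2))
```

```text
(no output)
```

View pics/gz1.png

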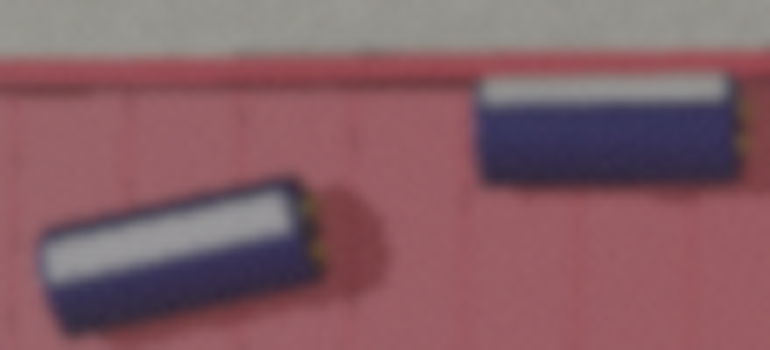

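View pics/gz2.png

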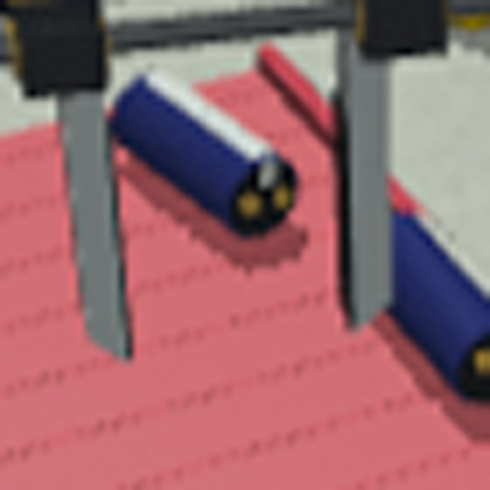

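```bash
cat >> h.py <<'E'
def prof(n,im,x,y,yaw,z=24.,show=False):
    """perspective-correct profile: sample lines parallel to the axis through plane z (plane facing camera), offset s mm along in-image perpendicular"""
    a,b=axes(yaw);c=np.array([x,y,z]);cc=-C[n]["R"].T@C[n]["t"]
    v=cc-c;v-=v@a*a;v/=np.linalg.norm(v)          # view dir perpendicular to axis
    e=np.cross(a,v);  
    if e@b<0:e=-e
    tilt=np.degrees(np.arctan2(v@b,v[2]))         # phi of the view direction
    ss=np.arange(-32,32.1,1.);out=[]
    g=im.astype(np.float32)
    for s in ss:
        q=np.array([proj(n,c+s*e+k*a) for k in np.linspace(-28,28,29)],np.float32)
        out.append(np.median(cv2.remap(g,q[:,:1].copy(),q[:,1:].copy(),1)[:,0],0))
    out=np.array(out)
    return ss,out,tilt
def stripe(n,im,x,y,yaw,z=24.):
    ss,o,tilt=prof(n,im,x,y,yaw,z)
    print(n,"tilt %.1f"%tilt);print(" s  "," ".join("%4d"%s for s in ss[4:-4:1]));print(" R-G"," ".join("%4d"%k for k in (o[:,0]-o[:,1])[4:-4:1]));print(" G  "," ".join("%4d"%k for k in o[4:-4:1,1]))
E
python3 - <<'E'
from h import *
ims={n:cv2.imread(f"pics/{n}_g.png")[:,:,::-1] for n in C}
for n,v in (("top",(579.9,331.6,13.6)),("side",(578,336,11)),("top",(623.3,182.2,-.8))):
    stripe(n,ims[n],v[0],v[1],np.radians(v[2]))
E
```

```text
top tilt -11.0
 s    -28  -27  -26  -25  -24  -23  -22  -21  -20  -19  -18  -17  -16  -15  -14  -13  -12  -11  -10   -9   -8   -7   -6   -5   -4   -3   -2   -1    0    1    2    3    4    5    6    7    8    9   10   11   12   13   14   15   16   17   18   19   20   21   22   23   24   25   26   27   28
 R-G   56   56   55   55   53   50   45   38   31   24   18   14   11    9    9    8    8    7    7    7    6    6    5    5    4    3    3    2    2    1    1    1    1    1    1    1    1    1    1    1    1    1    3    6   11   18   26   35   41   47   52   54   55   55   56   56   56
 G     82   78   73   69   65   61   57   54   50   47   45   44   43   44   44   44   44   45   46   46   47   49   50   53   58   66   78   92  106  119  132  140  145  148  149  149  149  148  145  140  133  121  108   93   81   73   71   73   79   84   89   92   94   95   95   95   95
side tilt -39.6
 s    -28  -27  -26  -25  -24  -23  -22  -21  -20  -19  -18  -17  -16  -15  -14  -13  -12  -11  -10   -9   -8   -7   -6   -5   -4   -3   -2   -1    0    1    2    3    4    5    6    7    8    9   10
[... 854 characters left out ...]
    5    6    7    8    9   10   11   12   13   14   15   16   17   18   19   20   21   22   23   24   25   26   27   28
 R-G   61   60   59   58   54   50   44   37   29   22   15   12   10    8    8    7    7    7    6    6    6    5    5    5    4    4    4    3    3    4    3    3    3    3    3    2    1    1    1    1    1    2    3    8   12   20   31   42   53   64   67   67   65   55   44   33   22
 G     90   87   84   80   74   68   61   55   49   46   43   43   43   43   43   44   44   45   46   46   47   48   49   50   50   51   52   52   53   52   53   53   54   59   64   73   88  102  115  128  136  139  142  136  131  123  112  102   93   84   82   83   86   96  105  116  126
```

Run:
```python
from h import *
go(630,184,110,88)
```

```text
t 19.5 pos [440.4 -40.2 238.5] ang -14.8 F [ 0.6 -0.  -0.8] grip 0.65 j [-18.  19.  26. 118. -12.  45.  -0.]
row [0.1261, -0.2653, 0.1284, -1.794]
```

Emit:
play_rows(
  commands=[
    [0.126, -0.265, 0.06, -1.794],
    [0.126, -0.265, 0.06, -1.794],
    [0.126, -0.265, 0.06, -1.794],
    [0.126, -0.265, 0.06, -1.794],
    [0.126, -0.265, 0.06, -1.794],
    [0.126, -0.265, 0.06, -1.794],
    [0.126, -0.265, 0.08, -1.794],
    [0.126, -0.265, 0.1, -1.794],
    [0.126, -0.265, 0.12, -1.794],
    [0.126, -0.265, 0.128, -1.794],
  ],
  gripper=50,
)

```text
time: 20.5
eef_pos: [628.9, 183.2, 108.3]
tcp_rot: [[0.318, 0.948, -0.004], [0.948, -0.318, -0.001], [-0.002, -0.003, -1.0]]
ft_force: [0.2, -0.1, 0.6]
grip_width: 0.501
```

Emit:
play_rows(
  commands=[
    [0, 0, 0, -0.15],
    [0, 0, 0, -0.29],
    [0, 0, 0, -0.29],
    [0, 0, 0, -0.29],
    [0, 0, 0, -0.29],
  ],
)

```text
time: 21.0
eef_pos: [630.3, 183.6, 110.8]
tcp_rot: [[0.042, 0.999, 0.0], [0.999, -0.042, -0.0], [-0.0, 0.0, -1.0]]
ft_force: [0.1, 0.4, 1.1]
grip_width: 0.498
```

Run:
```python
from h import *
looks(tag="h")
go(630,184,63,88)
```

```text
side x 626.1 y 184.5 yaw -2.3 iou 0.88 [245.4, 165.7, 280.1, 193.9]
   -108:31 -104:31 -100:32 -96:32 -92:33 -88:33 -84:34 -80:35 -76:36 -72:37 -68:38 -64:39 -60:40 -56:41 -52:42 -48:43 -44:45 -40:47 -36:49 -32:51 -28:51 -24:45 -20:39 -16:39 -12:44 -8:64 -4:100 0:137 4:155 8:167 12:170 16:173 20:177 24:181 28:185 32:187 36:188 40:189 44:189 48:189
side x 578.5 y 338.1 yaw 8.0 iou 0.88 [218.0, 144.3, 241.9, 168.7]
   -112:25 -108:26 -104:26 -100:26 -96:27 -92:28 -88:29 -84:30 -80:32 -76:33 -72:34 -68:35 -64:37 -60:38 -56:39 -52:40 -48:41 -44:42 -40:43 -36:44 -32:45 -28:49 -24:67 -20:105 -16:145 -12:179 -8:199 -4:206 0:212 4:211 8:205 12:200 16:190 20:177 24:165 28:152 32:141 36:134 40:128
side x 371.4 y -329.3 yaw 118.6 iou 0.13 [223.9, 271.5, 413.6, 401.4]
   -96:86 -92:86 -88:86 -84:86 -80:86 -76:86 -72:86 -68:86 -64:86 -60:86 -56:86 -52:82 -48:78 -44:72 -40:67 -36:57 -32:57 -28:55 -24:55 -20:54 -16:55 -12:55 -8:55 -4:55 0:55 4:55 8:55 12:55 16:54 20:55 24:55 28:54 32:55 36:55 40:54 44:53 48:53 52:49 56:54 60:54 64:55
t 21.1 pos [630.3 183.8 110.9] ang 87.6 F [ 0.5 -0.2  0.4] grip 0.50 j [-15.  44.  -6.  91.   6.  45.  64.]
row [0.0002, -0.0003, 0.0479, -0.006]
```

Emit:
play_rows(
  commands=[
    [0, 0, 0.02, 0],
    [0, 0, 0.04, 0],
    [0, 0, 0.046, 0],
    [0, 0, 0.048, 0],
    [0, 0, 0.0485, 0],
    [0, 0, 0.0495, 0],
    [0, 0, 0.0505, 0],
    [0, 0, 0.0505, 0],
  ],
)

```text
time: 21.9
eef_pos: [630.9, 183.9, 61.0]
tcp_rot: [[0.04, 0.999, 0.001], [0.999, -0.04, 0.0], [0.001, 0.001, -1.0]]
ft_force: [-0.1, 0.5, 1.6]
grip_width: 0.499
```

Emit:
play_rows(
  commands=[
    [0, 0, 0.001, 0],
    [0, -0.003, 0.001, 0],
    [0, -0.006, 0.001, 0],
    [0, -0.009, 0.001, 0],
    [0, -0.012, 0.001, 0],
    [0, -0.015, 0.001, 0],
    [0, -0.018, 0.001, 0],
    [0, -0.02, 0.001, 0],
    [0, -0.02, 0.001, 0],
  ],
)

```text
time: 22.8
eef_pos: [611.7, 183.8, 61.1]
tcp_rot: [[0.04, 0.999, 0.003], [0.999, -0.04, -0.0], [-0.0, 0.003, -1.0]]
ft_force: [-0.2, -2.3, 8.6]
grip_width: 0.501
```

Emit:
play_rows(
  commands=[
    [0, 0, -0.005, 0],
    [0, 0, -0.015, 0],
    [0, 0.008, -0.025, 0],
    [0, 0.008, -0.015, 0],
    [0, 0.008, -0.005, 0],
    [0, 0.008, -0.001, 0],
    [0, 0.008, 0, 0],
    [0, 0.008, 0.0, 0],
  ],
)

```text
time: 23.6
eef_pos: [620.4, 184.1, 60.7]
tcp_rot: [[0.04, 0.999, 0.004], [0.999, -0.04, 0.0], [0.0, 0.004, -1.0]]
ft_force: [0.4, -1.6, 14.3]
grip_width: 0.5
```

Emit:
play_rows(
  commands=[
    [0, -0.003, -0.001, 0],
    [0, -0.006, -0.001, 0],
    [0, -0.008, -0.001, 0],
    [0, -0.008, -0.001, 0],
  ],
)

```text
time: 24.0
eef_pos: [610.9, 184.0, 61.0]
tcp_rot: [[0.04, 0.999, 0.002], [0.999, -0.04, -0.001], [-0.0, 0.002, -1.0]]
ft_force: [0.4, -1.2, 12.2]
grip_width: 0.499
```

Emit:
play_rows(
  commands=[
    [0, 0, -0.005, 0],
    [0, 0, -0.015, 0],
    [0, 0, -0.05, 0],
    [0, 0, -0.07, 0],
    [0, 0, -0.07, 0],
    [0, 0, -0.07, 0],
  ],
)

```text
time: 24.6
eef_pos: [609.8, 184.5, 129.9]
tcp_rot: [[0.04, 0.999, -0.001], [0.999, -0.04, -0.0], [-0.0, -0.001, -1.0]]
ft_force: [-0.6, -0.1, -0.2]
grip_width: 0.499
```

Run:
```python
from h import *
looks(tag="i")
im=cv2.imread("pics/side_i.png")[:,:,::-1]
cv2.imwrite("pics/iz.png",cv2.resize(im[140:210,200:280,::-1],None,fx=7,fy=7,interpolation=2))
stripe("side",im,615,183,np.radians(-2))
# A : centre ~ (579,334) yaw 13 ; start at +3b
b=axes(np.radians(13))[1];p=np.array([579,334])+3*b[:2]
go(p[0],p[1],None,103)
```

```text
side x 606.8 y 182.9 yaw -4.0 iou 0.83 [241.9, 169.0, 272.4, 197.5]
   -104:34 -100:33 -96:28 -92:28 -88:28 -84:28 -80:29 -76:31 -72:33 -68:33 -64:35 -60:36 -56:38 -52:39 -48:39 -44:40 -40:40 -36:40 -32:42 -28:60 -24:111 -20:167 -16:198 -12:210 -8:212 -4:207 0:211 4:208 8:190 12:163 16:144 20:124 24:107 28:83 32:61 36:55 40:50 44:43 48:42
side x 578.3 y 337.9 yaw 8.5 iou 0.87 [217.9, 145.0, 242.1, 169.4]
   -116:32 -112:27 -108:26 -104:27 -100:26 -96:27 -92:27 -88:28 -84:30 -80:31 -76:33 -72:34 -68:35 -64:36 -60:38 -56:39 -52:39 -48:41 -44:42 -40:43 -36:44 -32:45 -28:47 -24:61 -20:100 -16:139 -12:176 -8:198 -4:204 0:214 4:212 8:207 12:200 16:191 20:178 24:163 28:153 32:141 36:133 40:128
side tilt -29.9
 s    -28  -27  -26  -25  -24  -23  -22  -21  -20  -19  -18  -17  -16  -15  -14  -13  -12  -11  -10   -9   -8   -7   -6   -5   -4   -3   -2   -1    0    1    2    3    4    5    6    7    8    9   10   11   12   13   14   15   16   17   18   19   20   21   22   23   24   25   26   27   28
 R-G   41   26   10    1   -4   -5   -5   -6   -6   -6   -7   -6   -5   -5   -5   -5   -5   -5   -5   -5   -6   -6   -6   -5   -5   -5   -4   -5   -5   -5   -5   -5   -5   -5   -6   -6   -5   -4    0   12   29   40   52   70   87  104  116  123  121  116   99   74   45   20    3   -5   -7
 G     48   39   32   28   27   28   29   31   31   31   32   31   31   31   31   31   32   32   32   31   30   29   34   48   70  100  126  144  151  154  155  153  152  151  149  143  131  109   84   61   45   37   37   45   54   63   71   72   74   78   93  114  139  161  177  185  189
t 24.7 pos [609.1 184.1 128.8] ang 87.7 F [0.5 0.5 0.1] grip 0.50 j [-15.  41.  -7.  94.   6.  45.  63.]
row [0.1493, -0.0331, -0.0001, -0.267]
```

View pics/iz.png

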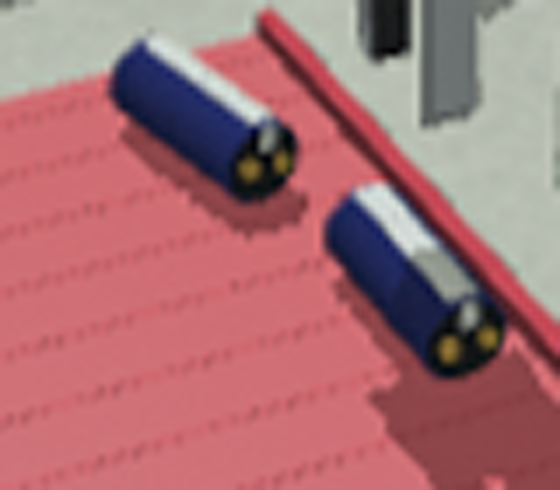

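Emit:
play_rows(
  commands=[
    [0.05, -0.011, 0, -0.1],
    [0.1, -0.022, 0, -0.2],
    [0.149, -0.033, 0.02, -0.267],
    [0.149, -0.033, 0.045, -0.267],
    [0.149, -0.033, 0.06, -0.267],
    [0.149, -0.033, 0.065, -0.267],
    [0.149, -0.033, 0.0665, -0.267],
    [0.149, -0.033, 0.0675, -0.267],
    [0.149, -0.033, 0.0685, -0.267],
    [0.149, -0.033, 0.0685, -0.267],
  ],
)

```text
time: 25.7
eef_pos: [584.0, 334.3, 62.6]
tcp_rot: [[-0.224, 0.975, 0.001], [0.975, 0.224, 0.001], [0.0, 0.001, -1.0]]
ft_force: [-0.4, -0.3, 0.0]
grip_width: 0.502
```

Emit:
play_rows(
  commands=[
    [0, 0, 0.001, 0],
    [0, 0, 0.002, 0],
    [0, 0, 0.002, 0],
  ],
)

```text
time: 26.0
eef_pos: [584.5, 334.9, 61.2]
tcp_rot: [[-0.225, 0.974, 0.003], [0.974, 0.225, 0.001], [0.0, 0.003, -1.0]]
ft_force: [1.0, -1.2, 4.4]
grip_width: 0.501
```

Emit:
play_rows(
  commands=[
    [0, -0.002, 0.0005, 0],
    [0, -0.004, 0.0005, 0],
    [0, -0.006, 0.0005, 0],
    [0, -0.0075, 0.0005, 0],
    [0, -0.0075, 0.0005, 0],
  ],
)

```text
time: 26.5
eef_pos: [577.3, 333.4, 61.1]
tcp_rot: [[-0.225, 0.974, 0.003], [0.974, 0.225, 0.001], [0.0, 0.003, -1.0]]
ft_force: [-0.2, 0.1, 6.7]
grip_width: 0.498
```

Emit:
play_rows(
  commands=[
    [0, 0, -0.005, 0],
    [0, 0, -0.015, 0],
    [0, 0, -0.05, 0],
    [0, 0, -0.08, 0],
    [0, 0, -0.08, 0],
    [0, 0, -0.08, 0],
  ],
)

```text
time: 27.1
eef_pos: [576.2, 333.2, 140.3]
tcp_rot: [[-0.225, 0.974, 0.001], [0.974, 0.225, 0.001], [0.001, 0.001, -1.0]]
ft_force: [0.1, 0.4, -0.7]
grip_width: 0.5
```

Run:
```python
from h import *
looks(tag="j")
im=cv2.imread("pics/side_j.png")[:,:,::-1]
cv2.imwrite("pics/jz.png",cv2.resize(im[140:210,200:280,::-1],None,fx=7,fy=7,interpolation=2))
stripe("side",im,576,336,np.radians(11))
stripe("side",im,608,183,np.radians(-3))
go(440,-40,240,4)
```

```text
side x 607.4 y 182.7 yaw -4.1 iou 0.82 [241.7, 168.7, 273.6, 195.8]
   -104:30 -100:28 -96:28 -92:27 -88:27 -84:27 -80:28 -76:28 -72:28 -68:29 -64:30 -60:30 -56:30 -52:30 -48:31 -44:31 -40:30 -36:30 -32:31 -28:55 -24:93 -20:129 -16:149 -12:153 -8:168 -4:182 0:187 4:195 8:190 12:160 16:141 20:118 24:92 28:67 32:49 36:48 40:42 44:43 48:42
side x 574.8 y 340.6 yaw 7.4 iou 0.86 [214.6, 146.6, 240.5, 169.8]
   -112:27 -108:27 -104:27 -100:28 -96:28 -92:29 -88:30 -84:31 -80:32 -76:33 -72:35 -68:36 -64:37 -60:38 -56:39 -52:40 -48:40 -44:40 -40:41 -36:58 -32:88 -28:131 -24:171 -20:201 -16:207 -12:215 -8:209 -4:199 0:193 4:181 8:168 12:155 16:145 20:139 24:132 28:122 32:112 36:109 40:106
side tilt -39.5
 s    -28  -27  -26  -25  -24  -23  -22  -21  -20  -19  -18  -17  -16  -15  -14  -13  -12  -11  -10   -9   -8   -7   -6   -5   -4   -3   -2   -1    0    1    2    3    4    5    6    7    8    9   10   11   12   13   14   15   16   17   18   19   20   21   22   23   24   25   26   27   28
 R-G   72   72   70   64   54   40   25   10    1   -4   -5   -6   -5   -6   -6   -6   -6   -6   -6   -6  
[... 807 characters left out ...]
69   60   44   27   12    3   -3   -5   -6   -6   -5   -5   -5   -5   -5   -5   -5   -5   -5   -5   -5   -6   -6   -5   -6   -5   -5   -5   -5   -4   -5   -5   -5   -6   -6   -7   -7   -8   -6   -6   -4    7   28   39   52   71   89  104  118  123  120  114   94
 G     69   69   69   69   65   59   49   40   33   27   26   27   28   28   29   29   30   30   30   31   31   31   31   31   31   30   30   31   36   52   74  100  124  143  150  152  155  158  166  174  175  161  136  117   94   68   48   39   39   44   55   64   70   72   74   80   97
t 27.2 pos [575.2 332.5 138.4] ang 103.0 F [-0.1 -0.6 -0.2] grip 0.50 j [-27.  43. -10.  89.   9.  50.  63.]
row [-0.3325, -0.2158, -0.1010, 1.728]
```

View pics/jz.png

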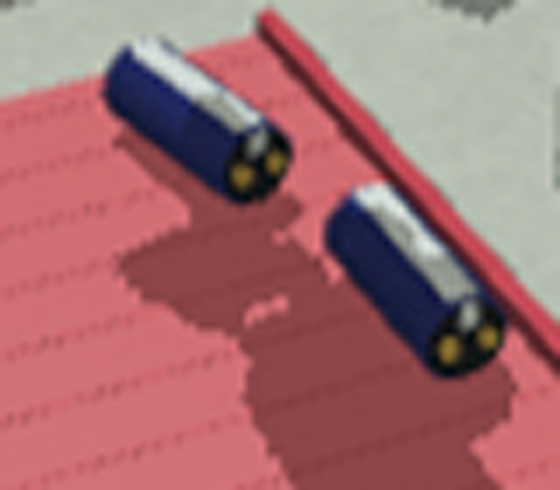

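Emit:
play_rows(
  commands=[
    [-0.02, -0.013, -0.05, 0.2],
    [-0.333, -0.216, -0.1, 1.728],
    [-0.333, -0.216, -0.1, 1.728],
    [-0.333, -0.216, -0.1, 1.728],
    [-0.333, -0.216, -0.1, 1.728],
    [-0.333, -0.216, -0.1, 1.728],
    [-0.333, -0.216, -0.1, 1.728],
    [-0.333, -0.216, -0.1, 1.728],
    [-0.333, -0.216, -0.1, 1.728],
    [-0.333, -0.216, -0.1, 1.728],
  ],
  gripper=65,
)

```text
time: 28.2
eef_pos: [438.2, -44.6, 239.1]
tcp_rot: [[0.96, 0.28, -0.002], [0.28, -0.96, -0.002], [-0.002, 0.001, -1.0]]
ft_force: [-0.1, 0.9, -0.2]
grip_width: 0.648
```

Emit:
play_rows(
  commands=[
    [0, 0, 0, 0.15],
    [0, 0, 0, 0.4],
    [0, 0, 0, 0.4],
    [0, 0, 0, 0.4],
    [0, 0, 0, 0.4],
  ],
)

```text
time: 28.7
eef_pos: [440.0, -40.0, 238.6]
tcp_rot: [[0.995, -0.099, -0.002], [-0.099, -0.995, -0.0], [-0.002, 0.0, -1.0]]
ft_force: [-1.3, 0.0, 0.4]
grip_width: 0.646
```

Run:
```python
from h import *
look("k")
im=cv2.imread("pics/top_k.png")[:,:,::-1]
stripe("top",im,576,334,np.radians(13))
stripe("top",im,607,183,np.radians(-3))
go(606,183,110,-3)
```

```text
top only  x 574.8 y 329.5 yaw 16.7 iou 0.78
side only x 574.5 y 334.6 yaw 10.5 iou 0.85
CAP x 575.7 y 333.3 yaw 11.3deg iou 0.79 z 24
   top -92:57 -88:56 -84:55 -80:53 -76:51 -72:49 -68:47 -64:46 -60:44 -56:44 -52:44 -48:44 -44:45 -40:45 -36:46 -32:48 -28:55 -24:69 -20:87 -16:106 -12:123 -8:138 -4:145 0:149 4:149 8:149 12:148 16:144 20:136 24:124 28:108 32:92 36:78 40:65 44:62 48:62 52:63 56:61 60:63 64:63 68:65
   side -116:31 -112:30 -108:28 -104:27 -100:26 -96:27 -92:28 -88:29 -84:30 -80:32 -76:33 -72:34 -68:35 -64:36 -60:37 -56:38 -52:39 -48:40 -44:41 -40:41 -36:43 -32:60 -28:94 -24:142 -20:180 -16:204 -12:216 -8:218 -4:217 0:212 4:203 8:189 12:171 16:153 20:143 24:128 28:112 32:102 36:103
top only  x 610.2 y 182.3 yaw -1.7 iou 0.76
side only x 607.4 y 182.4 yaw -4.7 iou 0.72
CAP x 608.5 y 182.7 yaw -2.2deg iou 0.74 z 24
   top -88:46 -84:45 -80:44 -76:43 -72:43 -68:42 -64:42 -60:42 -56:42 -52:43 -48:43 -44:45 -40:49 -36:58 -32:70 -28:88 -24:108 -20:125 -16:139 -12:146 -8:149 -4:150 0:150 4:148 8:141 12:134 16:118 20:101 24:83 28:67 32:60 36:54 40:56 44:60 48:64 52:68 56:73 60:7
[... 1511 characters left out ...]
  59   57   55   52   47   42   35   28   22   16   11   10    9    8    8    8    7    6    5    4    2    2    2    1    1    1    1    1    1    1    1    1    1    1    1    1    1    1    1    2    7   12   14   24   33   40   48   54   57   59   59   59   59
 G     90   90   89   87   85   79   72   66   61   55   51   47   44   43   42   42   42   43   43   44   47   50   58   67   78   92  106  118  130  140  144  149  150  150  150  149  148  143  138  128  116  103   88   72   63   57   56   58   63   69   77   83   86   89   90   89   88
t 28.9 pos [440.3 -40.1 239.1] ang -5.8 F [ 0.7 -0.  -0. ] grip 0.65 j [-13.  19.  20. 118.  -9.  45.   6.]
row [0.1424, -0.2387, 0.1290, -0.049]
```

View pics/top_k.png

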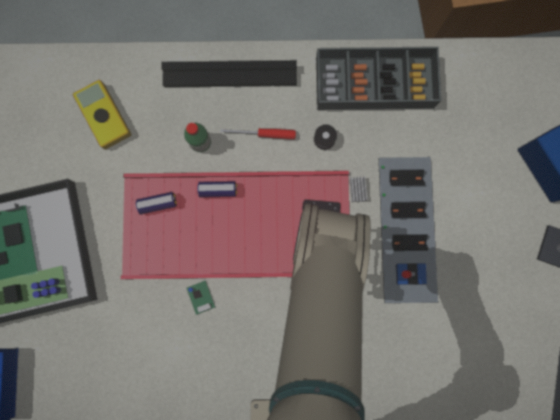

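Emit:
play_rows(
  commands=[
    [0.145, -0.238, 0.05, -0.057],
    [0.145, -0.238, 0.08, -0.057],
    [0.145, -0.238, 0.11, -0.057],
    [0.145, -0.238, 0.13, -0.057],
    [0.145, -0.238, 0.13, -0.057],
    [0.145, -0.238, 0.13, -0.057],
    [0.145, -0.238, 0.13, -0.057],
    [0.145, -0.238, 0.13, -0.057],
    [0.145, -0.238, 0.13, -0.057],
  ],
  gripper=62,
)

```text
time: 29.8
eef_pos: [608.7, 180.1, 109.7]
tcp_rot: [[0.999, -0.046, -0.0], [-0.046, -0.999, -0.001], [-0.0, 0.001, -1.0]]
ft_force: [-0.6, -0.6, 0.1]
grip_width: 0.622
```

Run:
```python
from h import *
go(608.5,182.5,36.5,-2.5)
looks(tag="l")
im=cv2.imread("pics/side_l.png");cv2.imwrite("pics/lz.png",cv2.resize(im[110:210,200:320],None,fx=6,fy=6,interpolation=2))
```

```text
t 29.8 pos [608.7 180.1 109.7] ang -2.6 F [-0.6 -0.6  0.1] grip 0.62 j [-28.  43.  14.  95. -14.  43.  -9.]
row [-0.0003, -0.0025, 0.0732, -0.003]
side x 605.5 y 178.8 yaw -2.0 iou 0.82 [243.9, 168.4, 273.0, 196.6]
   -104:45 -100:41 -96:36 -92:33 -88:29 -84:28 -80:27 -76:29 -72:31 -68:33 -64:34 -60:36 -56:37 -52:38 -48:39 -44:40 -40:41 -36:41 -32:42 -28:46 -24:65 -20:112 -16:168 -12:200 -8:213 -4:218 0:217 4:218 8:218 12:214 16:202 20:181 24:157 28:131 32:108 36:90 40:75 44:65 48:57
side x 573.9 y 334.6 yaw 7.4 iou 0.87 [216.9, 144.8, 241.4, 168.5]
   -112:30 -108:29 -104:27 -100:27 -96:27 -92:27 -88:28 -84:30 -80:31 -76:32 -72:33 -68:35 -64:36 -60:37 -56:39 -52:40 -48:40 -44:41 -40:41 -36:43 -32:55 -28:88 -24:135 -20:174 -16:204 -12:210 -8:218 -4:218 0:215 4:210 8:200 12:184 16:163 20:153 24:153 28:149 32:138 36:126 40:123
```

View pics/lz.png

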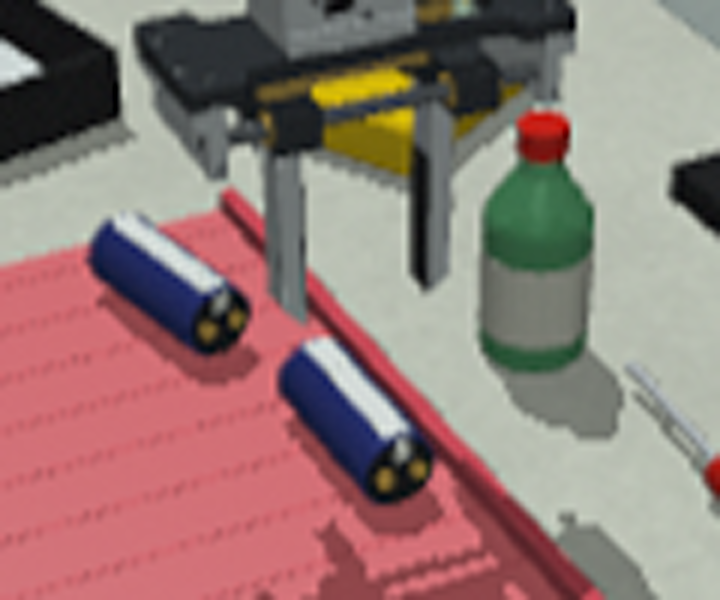

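Run:
```python
from h import *
print(atz("top",(195,130),128),atz("side",(288,168),5),atz("side",(289,170),0))
p,d=camera("side")
for r in regions_of("side","cleaner")[:1]:
    P=cloud("side",d,r["region"]);print(r["confidence"],np.median(P,0),np.percentile(P,[3,97],0))
for r in spot_point("side","cleaner")[:1]: print(atz("side",r["pixel"],0))
```

```text
[727.51638238 217.45448318 128.        ] [723.57976623 214.29111747   5.        ] [724.73738997 209.78589809   0.        ]
0.97 [720.24342694 208.71204165  67.38351836] [[702.89952226 196.94327871   6.22904046]
 [747.82466247 233.12098979 129.68995461]]
[747.2331196  226.12032826   0.        ]
```

Emit:
play_rows(
  commands=[
    [0, -0.0025, 0.03, 0],
    [0, -0.0025, 0.05, 0],
    [0, -0.0025, 0.065, 0],
    [0, -0.0025, 0.073, 0],
    [0, -0.0025, 0.073, 0],
    [0, -0.0025, 0.073, 0],
  ],
)

```text
time: 30.65
eef_pos: [609.7, 184.3, 36.9]
tcp_rot: [[0.999, -0.045, 0.001], [-0.045, -0.999, 0.0], [0.001, -0.0, -1.0]]
ft_force: [0.1, -0.4, -0.7]
grip_width: 0.622
```

Emit:
play_rows(
  commands=[
    [0, 0, 0, 0],
    [0, 0, 0, 0],
    [0, 0, 0, 0],
    [0, 0, 0, 0],
    [0, 0, 0, 0],
    [0, 0, 0, 0],
    [0, 0, 0, 0],
  ],
  gripper=20,
)

```text
time: 31.35
eef_pos: [609.4, 184.6, 36.8]
tcp_rot: [[0.999, -0.045, 0.001], [-0.045, -0.999, 0.0], [0.001, -0.0, -1.0]]
ft_force: [-0.1, 1.2, 5.5]
grip_width: 0.419
```

Run:
```python
from h import *
go()
camera("side");im,_=camera("side");cv2.imwrite("pics/m.png",cv2.resize(im[110:210,200:320,::-1],None,fx=6,fy=6,interpolation=2))
```

```text
t 31.4 pos [609.4 184.6  36.8] ang -2.6 F [-0.1  1.2  5.5] grip 0.42 j [-27.  49.  12.  97. -16.  36.  -8.]
row [0.0000, 0.0000, 0.0000, 0.000]
```

View pics/m.png

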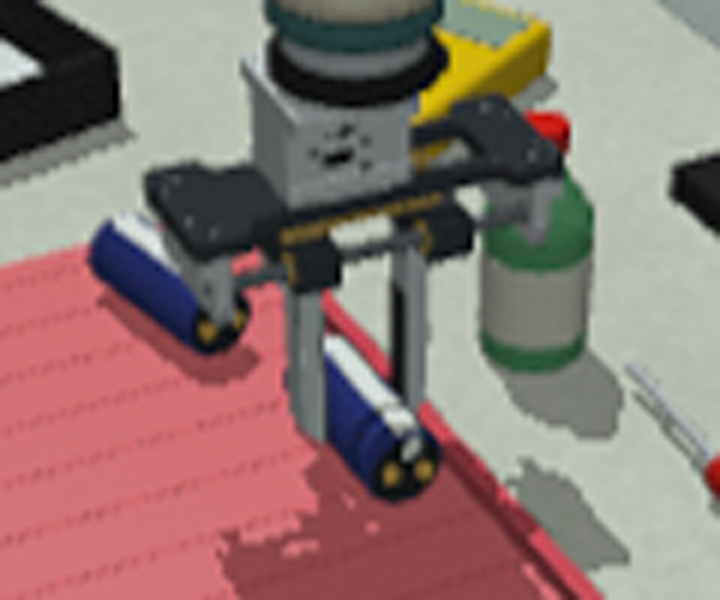

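Run:
```python
from h import *
im=cv2.imread("pics/top0.png")[:,:,::-1]
camera("top");
import scipy.ndimage as nd
reg=regions_of("top","fixture")[0]["region"]
cv2.imwrite("pics/fz.png",cv2.resize(im[145:315,365:450,::-1],None,fx=3.5,fy=3.5,interpolation=2))
# hull rectangle
c,_=cv2.findContours(reg.astype(np.uint8),0,1);h=max(c,key=cv2.contourArea)
P=np.array([atz("top",p[0],8)[:2] for p in cv2.convexHull(h)],np.float32)
print(cv2.minAreaRect(P))
# black cradles: dark blobs
g=im.max(2);m=(g<62)&reg
l,n=nd.label(m)
for i in range(1,n+1):
    if (l==i).sum()>60:
        v,u=np.nonzero(l==i);Q=np.array([atz("top",(a,b),24)[:2] for a,b in zip(u,v)],np.float32);print((l==i).sum(),cv2.minAreaRect(Q))
```

```text
((507.2637939453125, -287.4568176269531), (357.4850158691406, 132.69915771484375), 0.19325582683086395)
483 ((630.1484985351562, -287.111572265625), (83.50387573242188, 37.486572265625), 89.25292205810547)
487 ((550.7904052734375, -287.34698486328125), (85.30001068115234, 36.908599853515625), 89.2459487915039)
481 ((470.23876953125, -286.9263916015625), (85.31754302978516, 36.326507568359375), 89.23674011230469)
155 ((395.68548583984375, -290.5693664550781), (21.680295944213867, 45.863319396972656), 87.50773620605469)
```

View pics/fz.png

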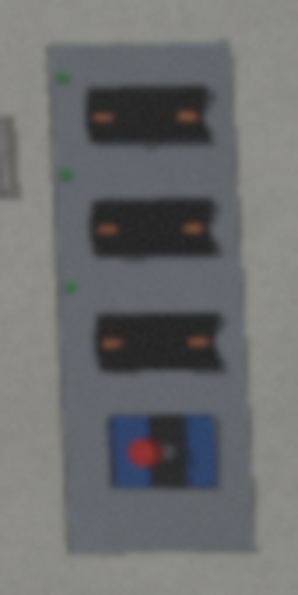

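Emit:
play_rows(
  commands=[
    [0, 0, -0.01, 0],
    [0, 0, -0.03, 0],
    [0, 0, -0.07, 0],
    [0, 0, -0.11, 0],
    [0, 0, -0.11, 0],
    [0, 0, -0.11, 0],
  ],
)

```text
time: 32.15
eef_pos: [609.3, 184.5, 147.2]
tcp_rot: [[0.999, -0.045, 0.001], [-0.045, -0.999, 0.001], [0.001, -0.001, -1.0]]
ft_force: [-0.0, -0.2, -1.3]
grip_width: 0.421
```

Run:
```python
from h import *
go(629.5,-287.5,140,0)
camera("side");im,_=camera("side");cv2.imwrite("pics/n.png",cv2.resize(im[80:210,180:320,::-1],None,fx=5,fy=5,interpolation=2))
```

```text
t 32.1 pos [609.3 184.5 147.2] ang -2.6 F [-0.  -0.2 -1.3] grip 0.42 j [-28.  41.  15.  94. -14.  47. -10.]
row [0.0414, 0.4706, 0.0069, -0.045]
```

View pics/n.png

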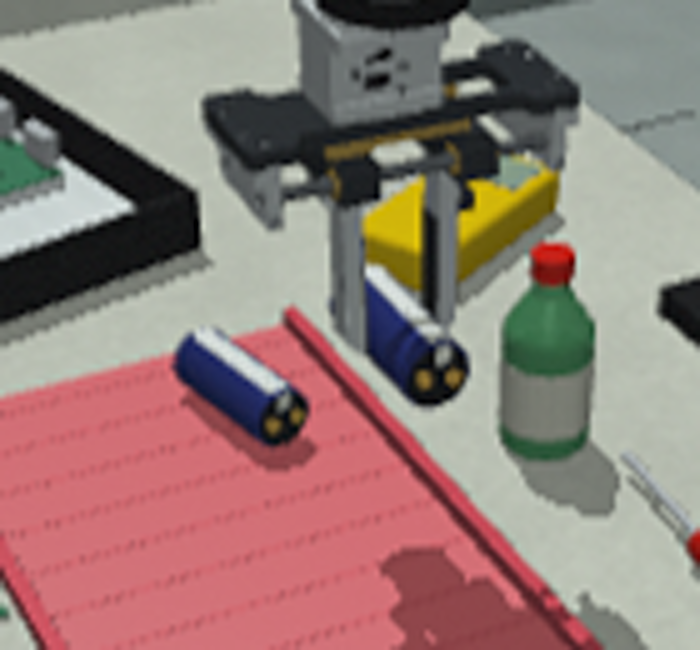

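Emit:
play_rows(
  commands=[
    [0.003, 0.03, 0, -0.02],
    [0.006, 0.065, 0, -0.045],
    [0.009, 0.1, 0, -0.045],
    [0.012, 0.14, 0, -0.045],
    [0.015, 0.18, 0, -0.045],
    [0.019, 0.22, 0, -0.045],
    [0.023, 0.26, 0, -0.045],
    [0.026, 0.3, 0, -0.045],
    [0.03, 0.34, 0, -0.045],
    [0.034, 0.38, 0, -0.045],
  ],
)

```text
time: 33.25
eef_pos: [624.6, -197.9, 144.2]
tcp_rot: [[1.0, -0.0, -0.004], [-0.0, -1.0, 0.001], [-0.004, -0.001, -1.0]]
ft_force: [0.2, -0.3, -0.9]
grip_width: 0.417
```

Emit:
play_rows(
  commands=[
    [0.001, 0.03, 0, 0],
    [0.003, 0.06, 0, 0],
    [0.005, 0.08, 0, 0],
    [0.0055, 0.09, 0, 0],
    [0.0055, 0.09, 0, 0],
    [0.0055, 0.09, 0, 0],
    [0.0055, 0.09, 0, 0],
  ],
)

```text
time: 33.95
eef_pos: [631.7, -284.4, 145.8]
tcp_rot: [[1.0, 0.002, -0.001], [0.002, -1.0, 0.002], [-0.001, -0.002, -1.0]]
ft_force: [-0.4, 0.1, -0.4]
grip_width: 0.419
```

Run:
```python
from h import *
go(629.5,-287.5,62,0)
camera("side");im,_=camera("side");cv2.imwrite("pics/o.png",cv2.resize(im[200:400,220:420,::-1],None,fx=3,fy=3,interpolation=2))
im,_=camera("top");cv2.imwrite("pics/ot.png",im[:,:,::-1])
```

```text
t 34.0 pos [ 631.7 -284.4  145.8] ang 0.1 F [-0.4  0.1 -0.4] grip 0.42 j [ 16.  45.  12.  84. -10.  53.  30.]
row [-0.0021, 0.0033, 0.0838, 0.002]
```

View pics/o.png

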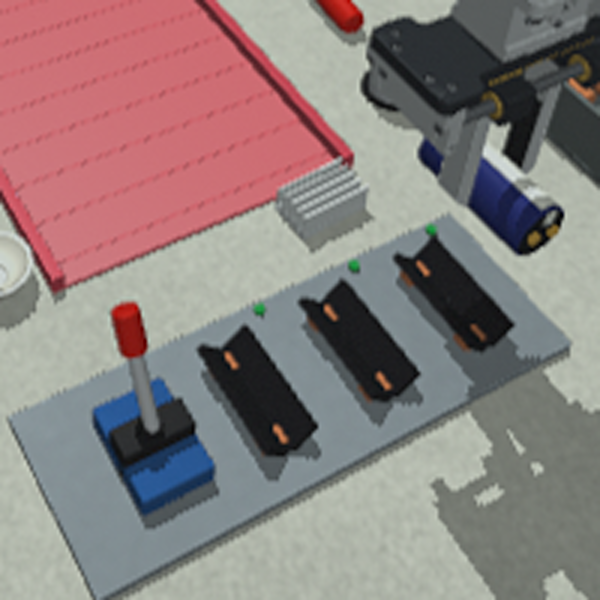

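Emit:
play_rows(
  commands=[
    [-0.002, 0.003, 0.02, 0],
    [-0.002, 0.003, 0.05, 0],
    [-0.002, 0.003, 0.07, 0],
    [-0.002, 0.003, 0.08, 0],
    [-0.002, 0.003, 0.083, 0],
    [-0.002, 0.003, 0.083, 0],
    [-0.002, 0.003, 0.083, 0],
  ],
)

```text
time: 34.8
eef_pos: [630.3, -290.1, 64.5]
tcp_rot: [[1.0, 0.0, 0.002], [0.0, -1.0, -0.001], [0.002, 0.001, -1.0]]
ft_force: [0.8, -0.1, -1.1]
grip_width: 0.42
```

Run:
```python
from h import *
go(629.5,-287.5,53,0)
im,_=camera("side");cv2.imwrite("pics/p.png",cv2.resize(im[230:360,300:440,::-1],None,fx=5,fy=5,interpolation=2))
```

```text
t 34.8 pos [ 630.3 -290.1   64.5] ang 0.0 F [ 0.8 -0.1 -1.1] grip 0.42 j [ 17.  50.  10.  86. -12.  44.  32.]
row [-0.0009, -0.0026, 0.0115, 0.000]
```

View pics/p.png

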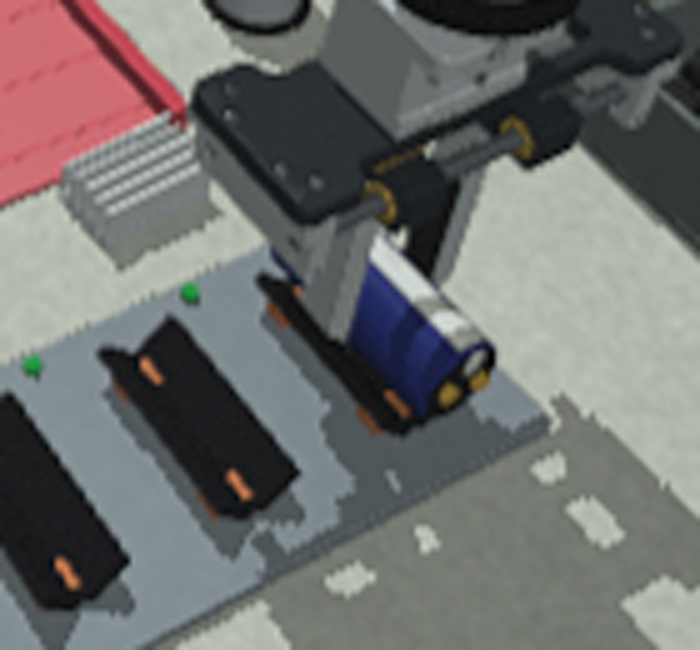

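Emit:
play_rows(
  commands=[
    [-0.001, -0.003, 0.004, 0],
    [-0.001, -0.003, 0.008, 0],
    [-0.001, -0.003, 0.011, 0],
    [-0.001, -0.003, 0.012, 0],
    [-0.001, -0.003, 0.012, 0],
  ],
)

```text
time: 35.35
eef_pos: [629.1, -286.5, 53.5]
tcp_rot: [[1.0, -0.0, 0.002], [-0.0, -1.0, 0.0], [0.002, -0.0, -1.0]]
ft_force: [-3.5, 3.1, 12.0]
grip_width: 0.419
```

Emit:
play_rows(
  commands=[
    [0, 0, 0, 0],
    [0, 0, 0, 0],
    [0, 0, 0, 0],
    [0, 0, 0, 0],
    [0, 0, 0, 0],
  ],
  gripper=62,
)

```text
time: 35.85
eef_pos: [628.3, -286.7, 50.9]
tcp_rot: [[1.0, -0.0, -0.0], [-0.0, -1.0, 0.0], [-0.0, -0.0, -1.0]]
ft_force: [-0.4, 0.8, 0.1]
grip_width: 0.621
```

Emit:
play_rows(
  commands=[
    [0, 0, -0.01, 0],
    [0, 0, -0.03, 0],
    [0, 0, -0.07, 0],
    [0, 0, -0.11, 0],
    [0, 0, -0.15, 0],
    [0, 0, -0.15, 0],
  ],
)

```text
time: 36.45
eef_pos: [631.9, -288.9, 208.8]
tcp_rot: [[1.0, -0.0, 0.011], [-0.0, -1.0, -0.005], [0.011, 0.005, -1.0]]
ft_force: [-0.4, -0.3, 0.1]
grip_width: 0.621
```

Run:
```python
from h import *
go()
im,_=camera("side");cv2.imwrite("pics/q.png",cv2.resize(im[230:360,300:440,::-1],None,fx=5,fy=5,interpolation=2))
```

```text
t 36.5 pos [ 631.9 -288.9  208.8] ang -0.0 F [-0.4 -0.3  0.1] grip 0.62 j [ 15.  41.  13.  81. -10.  59.  30.]
row [0.0000, 0.0000, 0.0000, 0.000]
```

View pics/q.png

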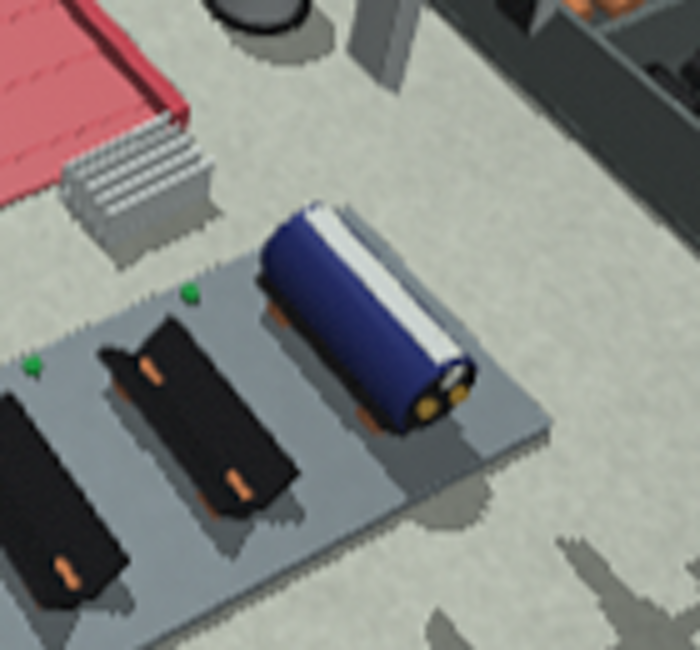

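Run:
```python
from h import *
go(440,40,220,12)
```

```text
t 36.5 pos [ 630.4 -287.9  205.6] ang -0.0 F [-0.1  0.2 -0.5] grip 0.62 j [ 15.  41.  13.  81. -10.  59.  30.]
row [-0.1903, -0.3278, -0.0167, -0.210]
```

Emit:
play_rows(
  commands=[
    [-0.19, -0.328, -0.016, -0.21],
    [-0.19, -0.328, -0.016, -0.21],
    [-0.19, -0.328, -0.016, -0.21],
    [-0.19, -0.328, -0.016, -0.21],
    [-0.19, -0.328, -0.016, -0.21],
    [-0.19, -0.328, -0.016, -0.21],
    [-0.19, -0.328, -0.016, -0.21],
    [-0.19, -0.328, -0.016, -0.21],
    [-0.19, -0.328, -0.016, -0.21],
    [-0.19, -0.328, -0.016, -0.21],
  ],
)

```text
time: 37.5
eef_pos: [438.2, 41.4, 217.1]
tcp_rot: [[0.978, 0.21, -0.0], [0.21, -0.978, -0.0], [-0.0, 0.0, -1.0]]
ft_force: [-0.0, -0.2, -0.1]
grip_width: 0.618
```

Run:
```python
from h import *
look("r")
for n in C:
    im=cv2.imread(f"pics/{n}_r.png")[:,:,::-1]
    stripe(n,im,628,-288,0.0,40)
go(576,333,110,13)
a=cv2.imread("pics/top_r.png");cv2.imwrite("pics/rz.png",np.vstack([cv2.resize(a[160:220,350:450],None,fx=6,fy=6,interpolation=2),cv2.resize(a[180:220,120:220],None,fx=6,fy=6,interpolation=2)]))
```

```text
top only  x 577.4 y 328.8 yaw 13.6 iou 0.80
side only x 575.1 y 339.9 yaw 7.4 iou 0.72
CAP x 575.8 y 334.2 yaw 6.5deg iou 0.73 z 24
   top -92:49 -88:49 -84:48 -80:47 -76:46 -72:45 -68:44 -64:43 -60:44 -56:44 -52:44 -48:46 -44:47 -40:49 -36:54 -32:66 -28:82 -24:101 -20:119 -16:135 -12:144 -8:149 -4:150 0:149 4:148 8:143 12:135 16:122 20:105 24:89 28:72 32:61 36:57 40:57 44:60 48:65 52:70 56:74 60:78 64:80 68:82
   side -112:27 -108:27 -104:27 -100:27 -96:28 -92:29 -88:30 -84:31 -80:32 -76:33 -72:34 -68:36 -64:37 -60:38 -56:39 -52:40 -48:39 -44:39 -40:43 -36:57 -32:96 -28:138 -24:176 -20:203 -16:197 -12:189 -8:187 -4:175 0:142 4:107 8:109 12:107 16:108 20:108 24:108 28:108 32:107 36:105 40:104
top only  x 630.5 y -290.3 yaw -0.4 iou 0.87
side only x 628.0 y -289.9 yaw 1.1 iou 0.89
CAP x 630.5 y -290.1 yaw -0.6deg iou 0.87 z 40
   top -92:48 -88:47 -84:46 -80:44 -76:44 -72:43 -68:43 -64:42 -60:43 -56:43 -52:44 -48:44 -44:45 -40:46 -36:47 -32:47 -28:49 -24:51 -20:58 -16:69 -12:89 -8:110 -4:130 0:141 4:149 8:150 12:150 16:149 20:147 24:140 28:132 32:119 36:106 40:93 44:82 48:72 52:72 56:
[... 1523 characters left out ...]
 0    0    0    0    0   -1   -2   -4   -4   -4   -5   -5   -5   -5   -6   -6   -6   -6   -7   -7   -7   -7   -7   -7   -8   -8   -8   -8   -8   -9   -9   -9   -8   -7   -7   -8   -7   -7   -7   -7   -7   -7   -7   -7   -8   -9  -10  -11  -11  -11  -10   -8   -7   -6
 G     85   75   58   38   26   22   21   21   21   23   24   25   27   29   30   31   32   33   34   35   37   38   39   39   40   41   42   43   46   49   52   55   56   57   61   82  125  169  201  213  214  213  213  214  212  202  173  138  120  121  131  135  139  149  164  179  189
t 37.7 pos [438.9  39.9 217. ] ang 11.9 F [0.8 0.  0.1] grip 0.62 j [-16.  20.  10. 119.  -5.  41.   9.]
row [0.1945, -0.2587, 0.1068, -0.020]
```

View pics/rz.png

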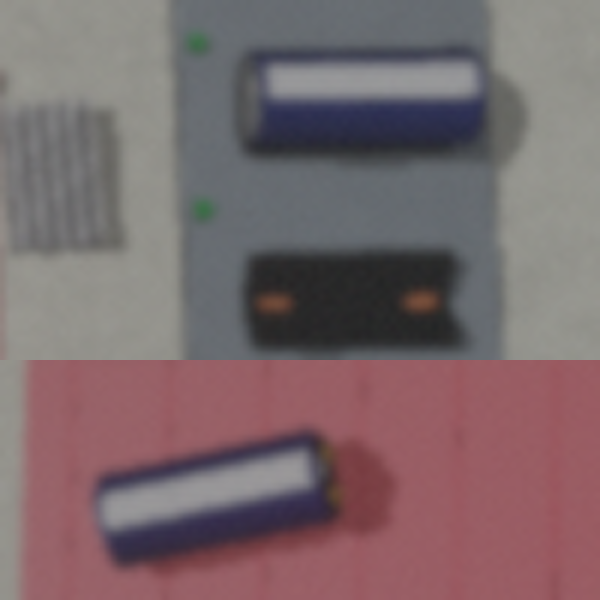

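Run:
```python
from h import *
go(575.5,332,110,13)
```

```text
t 37.7 pos [438.9  39.9 217. ] ang 11.9 F [0.8 0.  0.1] grip 0.62 j [-16.  20.  10. 119.  -5.  41.   9.]
row [0.1938, -0.2578, 0.1068, -0.020]
```

Emit:
play_rows(
  commands=[
    [0.194, -0.258, 0.03, -0.02],
    [0.194, -0.258, 0.05, -0.02],
    [0.194, -0.258, 0.08, -0.02],
    [0.194, -0.258, 0.107, -0.02],
    [0.194, -0.258, 0.107, -0.02],
    [0.194, -0.258, 0.107, -0.02],
    [0.194, -0.258, 0.107, -0.02],
    [0.194, -0.258, 0.107, -0.02],
    [0.194, -0.258, 0.107, -0.02],
    [0.194, -0.258, 0.107, -0.02],
  ],
)

```text
time: 38.7
eef_pos: [575.1, 331.5, 110.4]
tcp_rot: [[0.974, 0.225, 0.0], [0.225, -0.974, -0.001], [-0.0, 0.001, -1.0]]
ft_force: [-0.3, -0.1, 0.3]
grip_width: 0.62
```

Run:
```python
from h import *
go(575.5,332,33,13)
looks(tag="s")
im=cv2.imread("pics/side_s.png");cv2.imwrite("pics/sz.png",cv2.resize(im[80:190,180:300],None,fx=6,fy=6,interpolation=2))
```

```text
t 38.7 pos [575.1 331.5 110.4] ang 13.0 F [-0.3 -0.1  0.3] grip 0.62 j [-37.  45.   8.  90.  -7.  46. -13.]
row [0.0005, -0.0005, 0.0774, 0.000]
side x 574.7 y 340.6 yaw 7.2 iou 0.86 [217.6, 144.2, 240.2, 169.4]
   -112:26 -108:27 -104:27 -100:27 -96:28 -92:29 -88:30 -84:31 -80:33 -76:34 -72:35 -68:36 -64:37 -60:38 -56:39 -52:40 -48:40 -44:40 -40:42 -36:58 -32:87 -28:130 -24:170 -20:202 -16:208 -12:216 -8:217 -4:210 0:200 4:190 8:179 12:156 16:149 20:142 24:134 28:126 32:112 36:108 40:107
side x 627.9 y -290.7 yaw -1.9 iou 0.91 [349.4, 272.0, 398.1, 317.0]
   -112:22 -108:22 -104:22 -100:23 -96:24 -92:25 -88:26 -84:27 -80:28 -76:30 -72:31 -68:32 -64:34 -60:35 -56:36 -52:38 -48:39 -44:40 -40:41 -36:43 -32:47 -28:52 -24:57 -20:58 -16:59 -12:92 -8:153 -4:199 0:214 4:215 8:214 12:214 16:214 20:212 24:207 28:190 32:171 36:154 40:140 44:133 48:125
```

View pics/sz.png

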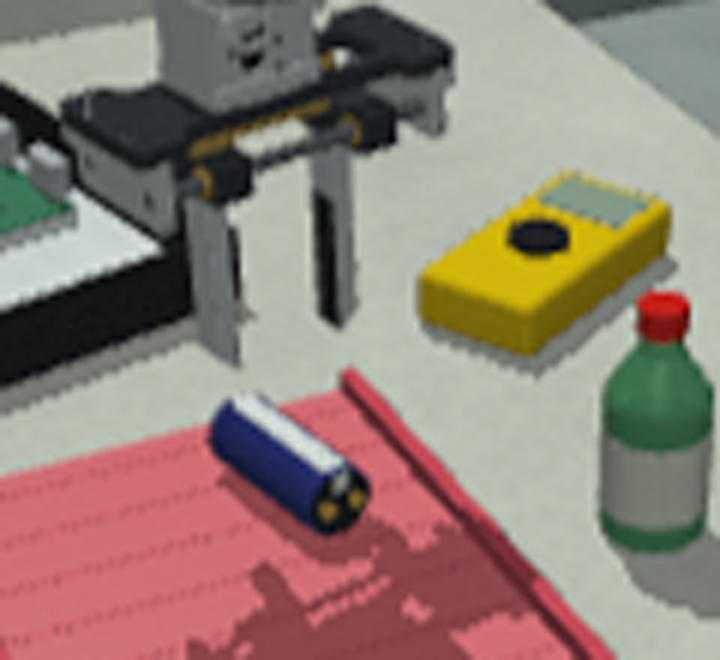

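Emit:
play_rows(
  commands=[
    [0, 0, 0.03, 0],
    [0, 0, 0.055, 0],
    [0, 0, 0.07, 0],
    [0, 0, 0.077, 0],
    [0, 0, 0.077, 0],
    [0, 0, 0.077, 0],
  ],
)

```text
time: 39.4
eef_pos: [575.2, 334.2, 34.3]
tcp_rot: [[0.974, 0.228, 0.001], [0.228, -0.974, 0.001], [0.002, -0.0, -1.0]]
ft_force: [-1.0, 1.2, 1.1]
grip_width: 0.621
```

Emit:
play_rows(
  commands=[
    [0, 0, 0, 0],
    [0, 0, 0, 0],
    [0, 0, 0, 0],
    [0, 0, 0, 0],
    [0, 0, 0, 0],
    [0, 0, 0, 0],
    [0, 0, 0, 0],
  ],
  gripper=20,
)

```text
time: 40.1
eef_pos: [574.6, 334.3, 33.9]
tcp_rot: [[0.974, 0.228, 0.001], [0.228, -0.974, 0.001], [0.001, -0.0, -1.0]]
ft_force: [-0.2, -1.3, 5.4]
grip_width: 0.416
```

Emit:
play_rows(
  commands=[
    [0, 0, -0.01, 0],
    [0, 0, -0.03, 0],
    [0, 0, -0.07, 0],
    [0, 0, -0.11, 0],
    [0, 0, -0.11, 0],
    [0, 0, -0.11, 0],
  ],
)

```text
time: 40.7
eef_pos: [574.5, 334.1, 144.0]
tcp_rot: [[0.974, 0.228, 0.001], [0.228, -0.974, 0.001], [0.001, -0.0, -1.0]]
ft_force: [-0.4, -0.4, -2.1]
grip_width: 0.417
```

Run:
```python
from h import *
im,_=camera("side");cv2.imwrite("pics/tz.png",cv2.resize(im[80:190,180:300,::-1],None,fx=6,fy=6,interpolation=2))
go(550,-288,140,0)
```

```text
t 40.8 pos [573.6 333.6 142.5] ang 13.2 F [ 0.1 -0.7 -2.9] grip 0.42 j [-37.  42.   8.  89.  -7.  49. -13.]
row [-0.1646, 0.5999, 0.0031, 0.230]
```

View pics/tz.png

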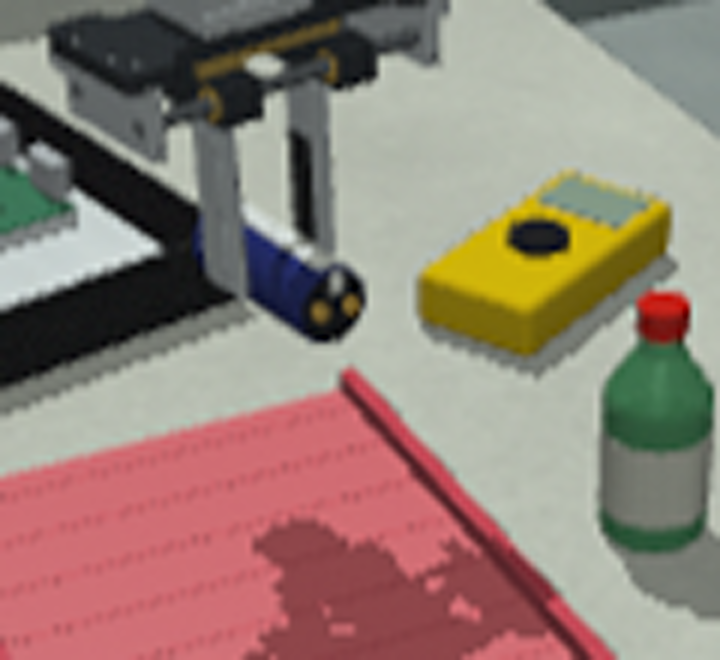

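Emit:
play_rows(
  commands=[
    [-0.008, 0.03, 0, 0.05],
    [-0.018, 0.065, 0, 0.1],
    [-0.028, 0.1, 0, 0.15],
    [-0.038, 0.14, 0, 0.2],
    [-0.05, 0.18, 0, 0.23],
    [-0.06, 0.22, 0, 0.23],
    [-0.071, 0.26, 0, 0.23],
    [-0.082, 0.3, 0, 0.23],
    [-0.093, 0.34, 0, 0.23],
    [-0.104, 0.38, 0, 0.23],
  ],
)

```text
time: 41.75
eef_pos: [557.9, -61.1, 141.3]
tcp_rot: [[1.0, 0.0, -0.004], [0.0, -1.0, 0.0], [-0.004, -0.0, -1.0]]
ft_force: [0.2, -0.1, -3.0]
grip_width: 0.419
```

Emit:
play_rows(
  commands=[
    [-0.001, 0.04, 0, 0],
    [-0.003, 0.08, 0, 0],
    [-0.004, 0.12, 0, 0],
    [-0.006, 0.16, 0, 0],
    [-0.008, 0.19, 0, 0],
    [-0.009, 0.21, 0, 0],
    [-0.009, 0.217, 0, 0],
    [-0.009, 0.217, 0, 0],
    [-0.009, 0.217, 0, 0],
  ],
)

```text
time: 42.65
eef_pos: [550.6, -274.5, 142.3]
tcp_rot: [[1.0, 0.002, -0.002], [0.002, -1.0, 0.002], [-0.002, -0.002, -1.0]]
ft_force: [0.1, 0.6, 0.3]
grip_width: 0.418
```

Run:
```python
from h import *
go(549.5,-288,60,0)
EOF=0
im,_=camera("side");cv2.imwrite("pics/u.png",cv2.resize(im[200:360,280:440,::-1],None,fx=4,fy=4,interpolation=2))
```

```text
t 42.6 pos [ 550.6 -274.5  142.3] ang 0.1 F [0.1 0.6 0.3] grip 0.42 j [19. 39.  8. 97. -7. 45. 30.]
row [-0.0010, 0.0136, 0.0822, 0.002]
```

View pics/u.png

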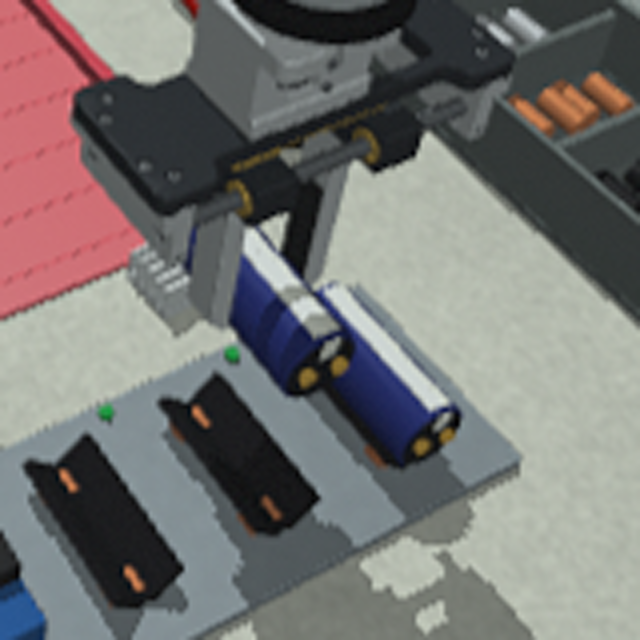

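Emit:
play_rows(
  commands=[
    [-0.001, 0.006, 0.02, 0],
    [-0.001, 0.012, 0.05, 0],
    [-0.001, 0.012, 0.07, 0],
    [-0.001, 0.012, 0.08, 0],
    [-0.001, 0.012, 0.082, 0],
    [-0.001, 0.012, 0.082, 0],
    [-0.001, 0.012, 0.082, 0],
  ],
)

```text
time: 43.4
eef_pos: [550.7, -288.6, 62.4]
tcp_rot: [[1.0, 0.001, 0.002], [0.001, -1.0, -0.001], [0.002, 0.001, -1.0]]
ft_force: [-0.0, 0.3, -0.9]
grip_width: 0.415
```

Run:
```python
from h import *
go(549.5,-288,51,0)
im,_=camera("side");cv2.imwrite("pics/v.png",cv2.resize(im[230:360,280:410,::-1],None,fx=5,fy=5,interpolation=2))
```

```text
t 43.4 pos [ 550.7 -288.6   62.4] ang 0.0 F [-0.   0.3 -0.9] grip 0.42 j [21. 45.  6. 99. -8. 36. 32.]
row [-0.0012, -0.0006, 0.0114, 0.001]
```

View pics/v.png

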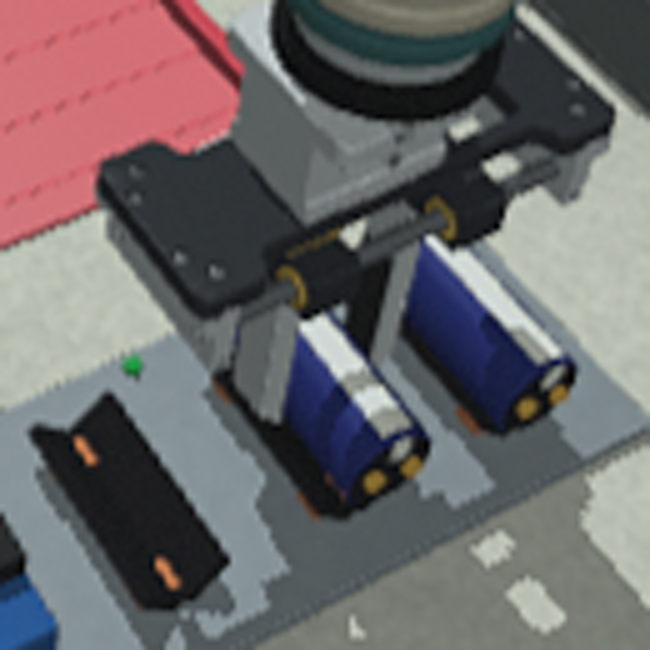

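Emit:
play_rows(
  commands=[
    [-0.001, 0, 0.004, 0],
    [-0.001, 0, 0.008, 0],
    [-0.001, 0, 0.0105, 0],
    [-0.001, 0, 0.0115, 0],
    [-0.001, 0, 0.0115, 0],
  ],
)

```text
time: 43.95
eef_pos: [548.7, -288.8, 50.6]
tcp_rot: [[1.0, 0.001, -0.0], [0.001, -1.0, -0.0], [-0.0, 0.0, -1.0]]
ft_force: [-1.3, 0.8, 6.3]
grip_width: 0.418
```

Emit:
play_rows(
  commands=[
    [0, 0, 0, 0],
    [0, 0, 0, 0],
    [0, 0, 0, 0],
    [0, 0, 0, 0],
    [0, 0, 0, 0],
  ],
  gripper=62,
)

```text
time: 44.45
eef_pos: [548.7, -288.7, 49.6]
tcp_rot: [[1.0, -0.0, -0.0], [-0.0, -1.0, 0.0], [-0.0, -0.0, -1.0]]
ft_force: [0.1, 0.1, -0.3]
grip_width: 0.619
```

Emit:
play_rows(
  commands=[
    [0, 0, -0.01, 0],
    [0, 0, -0.03, 0],
    [0, 0, -0.07, 0],
    [0, 0, -0.11, 0],
    [0, 0, -0.15, 0],
    [0, 0, -0.15, 0],
  ],
)

```text
time: 45.05
eef_pos: [552.1, -290.7, 206.4]
tcp_rot: [[1.0, -0.0, 0.011], [-0.0, -1.0, -0.005], [0.011, 0.005, -1.0]]
ft_force: [0.7, -0.3, 1.5]
grip_width: 0.621
```

Run:
```python
from h import *
go(440,40,220,0)
```

```text
t 45.0 pos [ 552.1 -290.7  206.4] ang -0.0 F [ 0.7 -0.3  1.5] grip 0.62 j [20. 35.  8. 93. -6. 52. 31.]
row [-0.1120, -0.3306, -0.0165, -0.000]
```

Emit:
play_rows(
  commands=[
    [-0.11, -0.3, -0.016, 0],
    [-0.11, -0.3, -0.016, 0],
    [-0.11, -0.3, -0.016, 0],
    [-0.11, -0.3, -0.016, 0],
    [-0.11, -0.3, -0.016, 0],
    [-0.11, -0.3, -0.016, 0],
    [-0.11, -0.3, -0.016, 0],
    [-0.11, -0.3, -0.016, 0],
    [-0.11, -0.3, -0.016, 0],
  ],
  gripper=0,
)

```text
time: 45.95
eef_pos: [439.0, 10.9, 215.9]
tcp_rot: [[1.0, 0.0, 0.001], [0.0, -1.0, -0.0], [0.001, 0.0, -1.0]]
ft_force: [-0.0, 0.0, 0.3]
grip_width: 0.005
```

Run:
```python
from h import *
look("w")
for n in C:
    im=cv2.imread(f"pics/{n}_w.png")[:,:,::-1]
    stripe(n,im,629.5,-289,0.0,40)
    stripe(n,im,549.5,-289,0.0,40)
a=cv2.imread("pics/top_w.png");b=cv2.imread("pics/side_w.png")
cv2.imwrite("pics/wz.png",cv2.resize(a[160:280,370:450],None,fx=6,fy=5,interpolation=2));cv2.imwrite("pics/wz2.png",cv2.resize(b[260:350,300:420],None,fx=6,fy=6,interpolation=2))
go()
```

```text
top only  x 631.3 y -289.2 yaw -0.6 iou 0.85
side only x 627.8 y -289.3 yaw -0.5 iou 0.90
CAP x 630.6 y -288.8 yaw -0.6deg iou 0.86 z 40
   top -92:45 -88:44 -84:44 -80:44 -76:43 -72:42 -68:42 -64:43 -60:43 -56:44 -52:45 -48:45 -44:46 -40:47 -36:47 -32:48 -28:50 -24:55 -20:63 -16:80 -12:100 -8:120 -4:136 0:144 4:148 8:149 12:149 16:148 20:141 24:134 28:121 32:107 36:94 40:82 44:71 48:72 52:73 56:74 60:75 64:79 68:81
   side -112:21 -108:21 -104:22 -100:23 -96:23 -92:25 -88:25 -84:27 -80:28 -76:30 -72:31 -68:32 -64:34 -60:35 -56:36 -52:37 -48:39 -44:40 -40:41 -36:43 -32:46 -28:51 -24:55 -20:57 -16:59 -12:90 -8:149 -4:197 0:212 4:213 8:212 12:213 16:213 20:212 24:203 28:190 32:168 36:148 40:137 44:129 48:131
top only  x 551.1 y -293.0 yaw -2.2 iou 0.89
side only x 548.5 y -292.4 yaw 0.9 iou 0.91
CAP x 549.2 y -293.2 yaw -2.0deg iou 0.89 z 40
   top -88:50 -84:49 -80:48 -76:46 -72:43 -68:42 -64:42 -60:42 -56:43 -52:43 -48:43 -44:44 -40:45 -36:46 -32:48 -28:55 -24:62 -20:82 -16:102 -12:122 -8:136 -4:145 0:148 4:149 8:149 12:148 16:147 20:141 24:132 28:117 32:100 36:84 40:69 44:61 48:58 5
[... 3313 characters left out ...]
0    0    0    0   -2   -3   -4   -4   -5   -5   -6   -6   -6   -7   -7   -7   -7   -7   -7   -7   -8   -8   -8   -8   -9   -8   -9   -8   -8   -6   -7   -7   -7   -7   -7   -7   -7   -7   -7   -7   -7   -6   -7   -7   -9  -11  -12  -11  -11  -11  -12  -12  -12  -11
 G     82   64   43   28   22   21   22   23   24   26   27   29   30   32   33   34   35   36   37   38   39   39   40   42   44   46   49   52   53   55   66   99  146  186  207  213  213  212  212  211  212  213  207  187  136   93   84  108  130  139  140  140  139  138  138  138  138
t 46.1 pos [439.1   9.8 215.6] ang -0.2 F [-0.8 -0.4 -0.2] grip 0.01 j [-11.  20.   8. 120.  -4.  41.  -0.]
row [0.0000, 0.0000, 0.0000, 0.000]
```

View pics/wz.png

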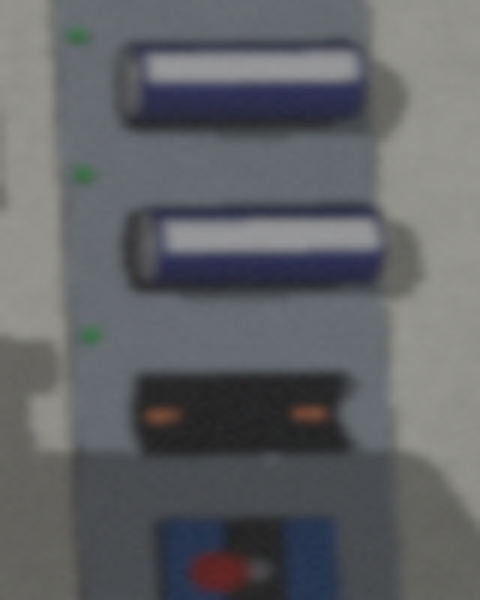

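View pics/wz2.png

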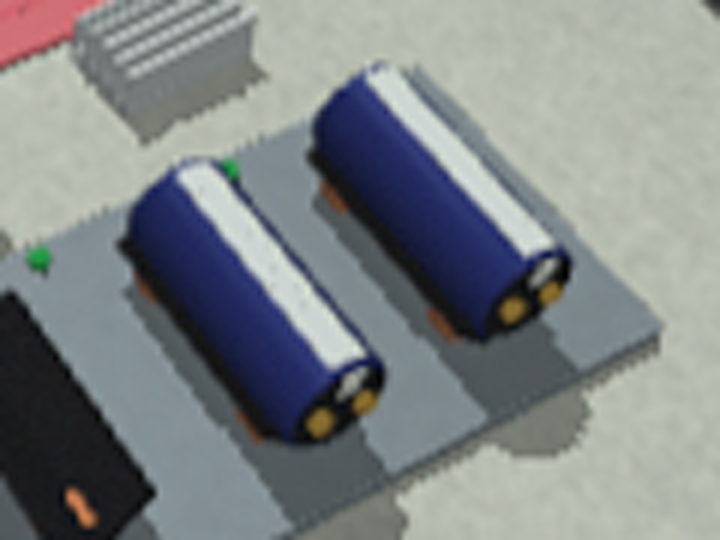

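Run:
```python
from h import *
go(395.5,-205,180,0)
```

```text
t 46.1 pos [439.1   9.8 215.6] ang -0.2 F [-0.8 -0.4 -0.2] grip 0.01 j [-11.  20.   8. 120.  -4.  41.  -0.]
row [-0.0430, 0.2149, 0.0358, -0.003]
```

Emit:
play_rows(
  commands=[
    [-0.01, 0.04, 0.0, 0],
    [-0.02, 0.08, 0.0, 0],
    [-0.03, 0.13, 0.01, 0],
    [-0.04, 0.18, 0.03, 0],
    [-0.043, 0.214, 0.035, 0],
    [-0.043, 0.214, 0.035, 0],
    [-0.043, 0.214, 0.035, 0],
    [-0.043, 0.214, 0.035, 0],
  ],
)

```text
time: 46.95
eef_pos: [395.9, -202.1, 180.7]
tcp_rot: [[1.0, 0.0, -0.0], [0.0, -1.0, 0.001], [-0.0, -0.001, -1.0]]
ft_force: [-0.4, 0.4, 0.8]
grip_width: 0.006
```

Run:
```python
from h import *
go(395.5,-210,102,0)
im,_=camera("side");cv2.imwrite("pics/x.png",cv2.resize(im[200:400,200:400,::-1],None,fx=3,fy=3,interpolation=2))
```

```text
t 47.0 pos [ 395.9 -202.1  180.7] ang 0.0 F [-0.4  0.4  0.8] grip 0.01 j [ 17.  24.   9. 121.  -6.  36.  30.]
row [-0.0004, 0.0080, 0.0787, 0.000]
```

View pics/x.png

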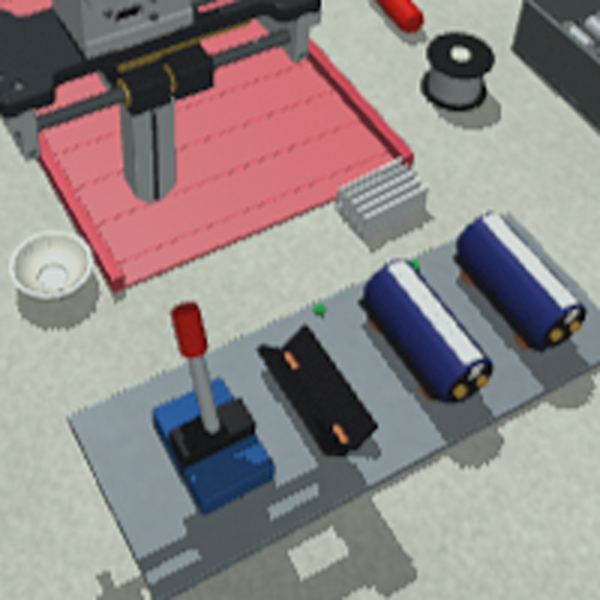

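Emit:
play_rows(
  commands=[
    [0, 0.007, 0.03, 0],
    [0, 0.007, 0.06, 0],
    [0, 0.007, 0.078, 0],
    [0, 0.007, 0.078, 0],
    [0, 0.007, 0.078, 0],
  ],
)

```text
time: 47.5
eef_pos: [396.3, -208.8, 103.1]
tcp_rot: [[1.0, 0.002, 0.0], [0.002, -1.0, 0.0], [0.0, -0.0, -1.0]]
ft_force: [-0.3, -0.9, -0.1]
grip_width: 0.008
```

Emit:
play_rows(
  commands=[
    [0, 0.01, 0, 0],
    [0, 0.02, 0, 0],
    [0, 0.03, 0, 0],
    [0, 0.04, 0, 0],
    [0, 0.045, 0, 0],
    [0, 0.05, 0, 0],
    [0, 0.055, 0, 0],
    [0, 0.06, 0, 0],
    [0, 0.065, 0, 0],
    [0, 0.065, 0, 0],
  ],
)

```text
time: 48.5
eef_pos: [395.6, -275.0, 102.7]
tcp_rot: [[1.0, -0.001, -0.0], [-0.001, -1.0, 0.0], [-0.0, -0.0, -1.0]]
ft_force: [0.1, 3.2, 2.7]
grip_width: 0.007
```

Run:
```python
from h import *
go(395.5,-296,102,0)
im,_=camera("side");cv2.imwrite("pics/y.png",cv2.resize(im[200:400,200:400,::-1],None,fx=3,fy=3,interpolation=2))
```

```text
t 48.5 pos [ 395.6 -275.   102.7] ang -0.0 F [0.1 3.2 2.7] grip 0.01 j [ 27.  34.   6. 120.  -8.  27.  39.]
row [-0.0001, 0.0210, 0.0007, -0.001]
```

View pics/y.png

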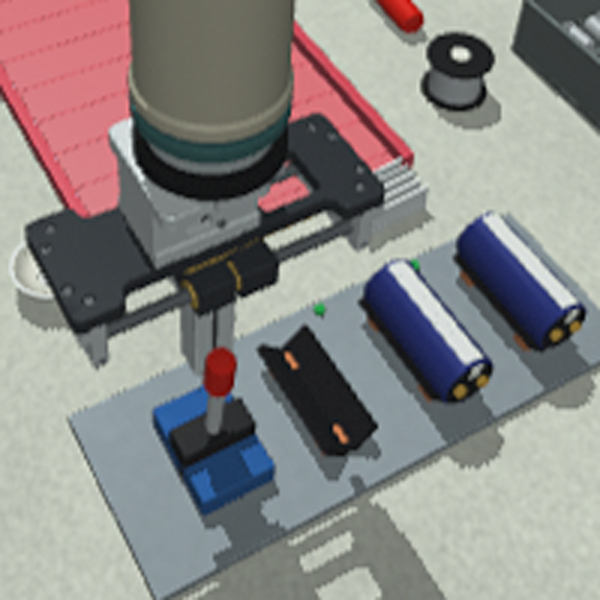

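Emit:
play_rows(
  commands=[
    [0, 0.004, 0, 0],
    [0, 0.008, 0, 0],
    [0, 0.012, 0, 0],
    [0, 0.015, 0, 0],
    [0, 0.015, 0, 0],
  ],
)

```text
time: 49.05
eef_pos: [395.4, -289.6, 102.3]
tcp_rot: [[1.0, -0.0, -0.001], [-0.0, -1.0, 0.001], [-0.001, -0.001, -1.0]]
ft_force: [0.7, 4.4, -2.4]
grip_width: 0.003
```

Emit:
play_rows(
  commands=[
    [0, 0.002, 0, 0],
    [0, 0.004, 0, 0],
    [0, 0.004, 0, 0],
  ],
)

```text
time: 49.35
eef_pos: [395.1, -292.9, 102.2]
tcp_rot: [[1.0, 0.0, -0.002], [0.0, -1.0, 0.002], [-0.002, -0.002, -1.0]]
ft_force: [-0.7, 5.5, -2.5]
grip_width: 0.004
```

Emit:
play_rows(
  commands=[
    [0, 0.002, 0, 0],
    [0, 0.004, 0, 0],
    [0, 0.004, 0, 0],
  ],
)

```text
time: 49.65
eef_pos: [394.8, -295.7, 102.0]
tcp_rot: [[1.0, 0.001, -0.003], [0.001, -1.0, 0.004], [-0.003, -0.004, -1.0]]
ft_force: [-0.0, 7.6, -3.4]
grip_width: 0.004
```

Emit:
play_rows(
  commands=[
    [0, 0.002, 0, 0],
    [0, 0.003, 0, 0],
    [0, 0.003, 0, 0],
  ],
)

```text
time: 49.95
eef_pos: [394.8, -296.2, 101.8]
tcp_rot: [[1.0, 0.002, -0.004], [0.002, -1.0, 0.007], [-0.004, -0.007, -1.0]]
ft_force: [0.9, 12.1, -1.4]
grip_width: 0.005
```

Run:
```python
from h import *
go(395.5,-296,102,0)
im,_=camera("side");cv2.imwrite("pics/y2.png",cv2.resize(im[200:400,200:400,::-1],None,fx=3,fy=3,interpolation=2))
```

```text
t 50.0 pos [ 394.8 -296.2  101.8] ang 0.1 F [ 0.9 12.1 -1.4] grip 0.01 j [ 30.  35.   6. 118.  -7.  29.  41.]
row [0.0007, -0.0002, -0.0002, 0.002]
```

View pics/y2.png

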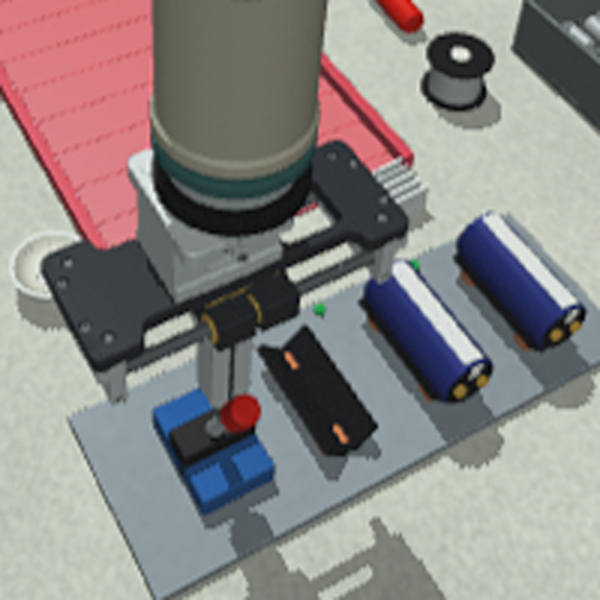

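Emit:
play_rows(
  commands=[
    [0, -0.01, 0, 0],
    [0, -0.022, 0, 0],
    [0, -0.034, 0, 0],
    [0, -0.046, 0, 0],
    [0, -0.058, 0, 0],
    [0, -0.07, 0, 0],
    [0, -0.08, 0, 0],
    [0, -0.09, 0, 0],
    [0, -0.095, 0, 0],
    [0, -0.095, 0, 0],
  ],
)

```text
time: 51.0
eef_pos: [395.9, -205.0, 102.8]
tcp_rot: [[1.0, 0.001, -0.0], [0.001, -1.0, 0.0], [-0.0, -0.0, -1.0]]
ft_force: [-0.0, -0.3, -0.3]
grip_width: 0.003
```

Emit:
play_rows(
  commands=[
    [0, -0.01, -0.03, 0],
    [0, -0.03, -0.07, 0],
    [0, -0.05, -0.11, 0],
    [0, -0.08, -0.12, 0],
    [0.02, -0.12, -0.12, 0],
    [0.03, -0.15, -0.12, 0],
    [0.04, -0.18, -0.12, 0],
    [0.04, -0.18, -0.12, 0],
  ],
  gripper=62,
)

```text
time: 51.8
eef_pos: [437.4, -22.0, 222.9]
tcp_rot: [[1.0, 0.006, 0.002], [0.006, -1.0, 0.002], [0.002, -0.002, -1.0]]
ft_force: [0.3, 0.1, -0.5]
grip_width: 0.61
```

Run:
```python
from h import *
go(549.5,-289,130,0)
for n in C:
    im,_=camera(n);cv2.imwrite(f"pics/{n}_aa.png",im[:,:,::-1])
    print([ (r["confidence"],r["pixel"],atz(n,r["pixel"],111)) for r in spot_point(n,"lever_tip")[:1]])
```

```text
t 51.8 pos [437.4 -22.  222.9] ang 0.3 F [ 0.3  0.1 -0.5] grip 0.61 j [ -8.  19.  10. 119.  -5.  42.   5.]
row [0.1103, 0.2678, 0.0926, 0.006]
[(0.39, [407.0, 279.6], array([ 383.06673552, -255.55914925,  111.        ]))]
[(0.81, [260.6, 303.6], array([ 391.35870813, -253.54668171,  111.        ]))]
```

View pics/side_aa.png

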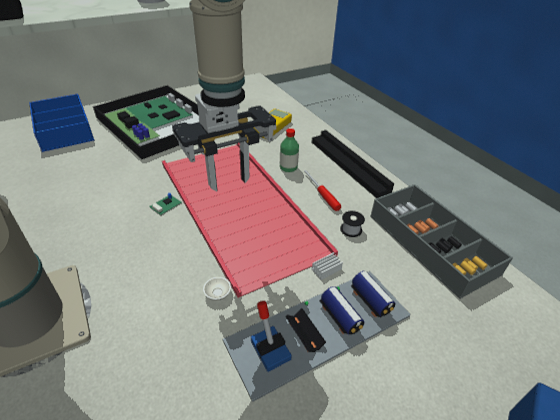

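Run:
```python
from h import *
look("ab")
go(628.5,-289,130,0)
```

```text
top only  x 630.6 y -289.9 yaw -0.4 iou 0.91
side only x 629.2 y -290.9 yaw 1.2 iou 0.92
CAP x 630.4 y -289.8 yaw -0.8deg iou 0.90 z 40
   top -92:47 -88:46 -84:45 -80:44 -76:44 -72:43 -68:43 -64:42 -60:43 -56:43 -52:44 -48:44 -44:45 -40:46 -36:47 -32:48 -28:49 -24:51 -20:59 -16:69 -12:89 -8:110 -4:129 0:140 4:147 8:148 12:149 16:147 20:144 24:138 28:129 32:116 36:104 40:92 44:80 48:71 52:72 56:72 60:73 64:74 68:75
   side -112:23 -108:23 -104:24 -100:25 -96:26 -92:27 -88:28 -84:29 -80:30 -76:31 -72:32 -68:33 -64:35 -60:36 -56:37 -52:38 -48:40 -44:40 -40:42 -36:46 -32:50 -28:54 -24:57 -20:59 -16:85 -12:147 -8:194 -4:213 0:214 4:213 8:213 12:214 16:210 20:198 24:176 28:147 32:136 36:124 40:122 44:119
top only  x 551.6 y -293.0 yaw -2.2 iou 0.88
side only x 548.2 y -293.7 yaw -0.5 iou 0.93
CAP x 549.7 y -292.7 yaw -0.7deg iou 0.89 z 40
   top -88:48 -84:46 -80:45 -76:43 -72:41 -68:41 -64:42 -60:42 -56:42 -52:43 -48:43 -44:44 -40:45 -36:46 -32:49 -28:56 -24:68 -20:89 -16:109 -12:129 -8:139 -4:146 0:147 4:148 8:148 12:147 16:145 20:136 24:128 28:109 32:91 36:76 40:63 44:58 48:60 52:62 56:66 60:71 64:75 68:78 72:81
   side -108:22 -104:23 -100:23 -96:24 -92:25 -88:26 -84:27 -80:29 -76:30 -72:31 -68:33 -64:34 -60:35 -56:36 -52:38 -48:39 -44:40 -40:41 -36:44 -32:47 -28:51 -24:53 -20:61 -16:101 -12:167 -8:205 -4:214 0:213 4:212 8:213 12:213 16:214 20:211 24:188 28:152 32:119 36:95 40:87 44:87 48:95 52:101
t 52.2 pos [435.5 -26.7 222.8] ang -0.1 F [-0.7 -0.2  0.6] grip 0.62 j [ -8.  19.  10. 119.  -5.  42.   5.]
row [0.1935, 0.2618, 0.0928, -0.002]
```

Emit:
play_rows(
  commands=[
    [0.193, 0.262, 0.02, 0],
    [0.193, 0.262, 0.02, 0],
    [0.193, 0.262, 0.04, 0],
    [0.193, 0.262, 0.06, 0],
    [0.193, 0.262, 0.09, 0],
    [0.193, 0.262, 0.092, 0],
    [0.193, 0.262, 0.092, 0],
    [0.193, 0.262, 0.092, 0],
    [0.193, 0.262, 0.092, 0],
  ],
)

```text
time: 53.1
eef_pos: [627.5, -288.5, 129.3]
tcp_rot: [[1.0, -0.002, -0.003], [-0.002, -1.0, 0.001], [-0.003, -0.001, -1.0]]
ft_force: [0.5, 0.1, 0.0]
grip_width: 0.617
```

Run:
```python
from h import *
go(628.3,-289,51,0)
```

```text
t 53.1 pos [ 627.5 -288.5  129.3] ang -0.1 F [0.5 0.1 0. ] grip 0.62 j [17. 45.  9. 85. -8. 51. 29.]
row [0.0010, 0.0006, 0.0783, -0.002]
```

Emit:
play_rows(
  commands=[
    [0.001, 0, 0.03, 0],
    [0.001, 0, 0.055, 0],
    [0.001, 0, 0.07, 0],
    [0.001, 0, 0.077, 0],
    [0.001, 0, 0.077, 0],
    [0.001, 0, 0.077, 0],
  ],
)

```text
time: 53.7
eef_pos: [630.5, -287.8, 55.1]
tcp_rot: [[1.0, 0.0, 0.002], [0.0, -1.0, -0.001], [0.002, 0.001, -1.0]]
ft_force: [-0.2, 0.9, 0.7]
grip_width: 0.618
```

Emit:
play_rows(
  commands=[
    [0, 0, 0, 0],
    [0, 0, 0, 0],
    [0, 0, 0, 0],
    [0, 0, 0, 0],
    [0, 0, 0, 0],
    [0, 0, 0, 0],
    [0, 0, 0, 0],
  ],
  gripper=20,
)

```text
time: 54.4
eef_pos: [628.6, -287.9, 54.4]
tcp_rot: [[1.0, -0.0, -0.002], [-0.0, -1.0, 0.0], [-0.002, -0.0, -1.0]]
ft_force: [-4.2, 0.2, 6.3]
grip_width: 0.42
```

Emit:
play_rows(
  commands=[
    [0, 0, -0.01, 0],
    [0, 0, -0.03, 0],
    [0, 0, -0.07, 0],
    [0, 0, -0.1, 0],
    [0, 0, -0.1, 0],
    [0, 0, -0.1, 0],
  ],
)

```text
time: 55.0
eef_pos: [630.4, -287.6, 154.6]
tcp_rot: [[1.0, 0.0, 0.002], [0.0, -1.0, -0.0], [0.002, 0.0, -1.0]]
ft_force: [-0.1, 0.3, -2.4]
grip_width: 0.417
```

Run:
```python
from h import *
im,_=camera("side");cv2.imwrite("pics/ac.png",cv2.resize(im[200:360,280:440,::-1],None,fx=4,fy=4,interpolation=2))
go(560,20,150,0)
```

```text
t 55.0 pos [ 629.5 -287.2  153.2] ang 0.0 F [-0.4  0.1 -1.8] grip 0.41 j [17. 44.  9. 83. -8. 53. 29.]
row [-0.0694, -0.3072, 0.0035, 0.000]
```

View pics/ac.png

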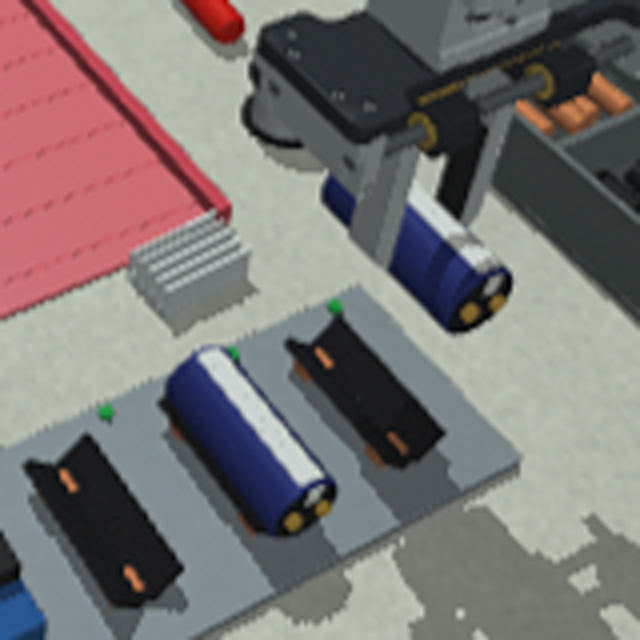

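Emit:
play_rows(
  commands=[
    [-0.006, -0.03, 0, 0],
    [-0.013, -0.065, 0, 0],
    [-0.02, -0.105, 0, 0],
    [-0.03, -0.145, 0, 0],
    [-0.038, -0.185, 0, 0],
    [-0.046, -0.225, 0, 0],
    [-0.054, -0.265, 0, 0],
    [-0.062, -0.305, 0, 0],
    [-0.071, -0.345, 0, 0],
    [-0.08, -0.385, 0, 0],
  ],
)

```text
time: 56.05
eef_pos: [548.2, 98.8, 152.2]
tcp_rot: [[1.0, -0.0, -0.003], [-0.0, -1.0, -0.001], [-0.003, 0.001, -1.0]]
ft_force: [-0.4, -0.5, -0.8]
grip_width: 0.42
```

Emit:
play_rows(
  commands=[
    [-0.003, -0.03, 0.01, 0],
    [-0.006, -0.05, 0.04, 0],
    [-0.009, -0.06, 0.07, 0],
    [-0.009, -0.06, 0.09, 0],
    [-0.009, -0.06, 0.1, 0],
    [-0.009, -0.06, 0.1, 0],
    [-0.009, -0.06, 0.1, 0],
  ],
)

```text
time: 56.75
eef_pos: [541.1, 156.8, 53.9]
tcp_rot: [[1.0, -0.001, 0.0], [-0.001, -1.0, -0.0], [0.0, 0.0, -1.0]]
ft_force: [0.4, 0.6, -0.5]
grip_width: 0.414
```

Run:
```python
from h import *
go(None,None,38.5,0)
```

```text
t 56.8 pos [541.1 156.8  53.9] ang -0.0 F [ 0.4  0.6 -0.5] grip 0.41 j [-25.  43.   9. 109. -12.  29.  -7.]
row [-0.0000, -0.0000, 0.0154, -0.001]
```

Emit:
play_rows(
  commands=[
    [0, 0, 0.006, 0],
    [0, 0, 0.011, 0],
    [0, 0, 0.014, 0],
    [0, 0, 0.015, 0],
    [0, 0, 0.0155, 0],
    [0, 0, 0.0155, 0],
  ],
)

```text
time: 57.35
eef_pos: [540.8, 157.3, 38.3]
tcp_rot: [[1.0, -0.0, 0.0], [-0.0, -1.0, 0.0], [0.0, -0.0, -1.0]]
ft_force: [-0.1, -0.3, -0.5]
grip_width: 0.422
```

Emit:
play_rows(
  commands=[
    [0, 0, 0.001, 0],
    [0, 0, 0.002, 0],
    [0, 0, 0.002, 0],
  ],
)

```text
time: 57.65
eef_pos: [540.9, 157.4, 38.0]
tcp_rot: [[1.0, -0.0, 0.001], [-0.0, -1.0, 0.001], [0.001, -0.001, -1.0]]
ft_force: [-3.7, 0.8, 12.1]
grip_width: 0.419
```

Contact. Release and lift.

Emit:
play_rows(
  commands=[
    [0, 0, 0, 0],
    [0, 0, 0, 0],
    [0, 0, 0, 0],
    [0, 0, 0, 0],
    [0, 0, 0, 0],
  ],
  gripper=62,
)

```text
time: 58.15
eef_pos: [540.7, 157.3, 36.1]
tcp_rot: [[1.0, 0.0, -0.0], [0.0, -1.0, -0.0], [-0.0, 0.0, -1.0]]
ft_force: [0.1, -0.4, -0.7]
grip_width: 0.618
```

Emit:
play_rows(
  commands=[
    [0, 0, -0.01, 0],
    [0, 0, -0.03, 0],
    [0, 0, -0.07, 0],
    [0, 0, -0.11, 0],
    [-0.02, 0.05, -0.17, 0],
    [-0.04, 0.1, -0.18, 0],
    [-0.06, 0.15, -0.18, 0],
    [-0.08, 0.19, -0.18, 0],
    [-0.08, 0.19, -0.18, 0],
    [-0.08, 0.19, -0.18, 0],
  ],
)

```text
time: 59.15
eef_pos: [459.0, -36.9, 217.5]
tcp_rot: [[1.0, -0.007, 0.0], [-0.007, -1.0, -0.001], [0.0, 0.001, -1.0]]
ft_force: [1.0, 0.4, -0.6]
grip_width: 0.623
```

Run:
```python
from h import *
look("ad")
for n in C:
    im=cv2.imread(f"pics/{n}_ad.png")[:,:,::-1]
    stripe(n,im,541,156,0.0,24)
a=cv2.imread("pics/top_ad.png");b=cv2.imread("pics/side_ad.png")
cv2.imwrite("pics/adz.png",cv2.resize(a[180:240,180:280],None,fx=6,fy=6,interpolation=2));cv2.imwrite("pics/adz2.png",cv2.resize(b[150:230,200:290],None,fx=7,fy=7,interpolation=2))
go(549,-292,130,0)
```

```text
top only  x 550.0 y -292.4 yaw -1.1 iou 0.84
side only x 548.1 y -292.8 yaw 1.0 iou 0.90
CAP x 550.0 y -292.5 yaw -0.2deg iou 0.86 z 40
   top -88:55 -84:53 -80:51 -76:49 -72:47 -68:44 -64:41 -60:42 -56:41 -52:42 -48:42 -44:43 -40:43 -36:44 -32:46 -28:47 -24:55 -20:65 -16:87 -12:107 -8:128 -4:140 0:147 4:148 8:150 12:149 16:148 20:147 24:140 28:132 32:117 36:100 40:85 44:72 48:60 52:58 56:60 60:61 64:62 68:65 72:68
   side -108:22 -104:22 -100:23 -96:24 -92:25 -88:26 -84:27 -80:28 -76:29 -72:31 -68:32 -64:34 -60:35 -56:37 -52:38 -48:39 -44:40 -40:41 -36:44 -32:48 -28:51 -24:54 -20:57 -16:97 -12:162 -8:204 -4:215 0:214 4:213 8:213 12:214 16:214 20:212 24:195 28:163 32:124 36:95 40:91 44:90 48:97 52:105
top only  x 543.5 y 156.3 yaw -1.2 iou 0.75
side only x 539.9 y 157.2 yaw 2.7 iou 0.82
CAP x 541.4 y 157.2 yaw 0.9deg iou 0.77 z 24
   top -88:50 -84:49 -80:48 -76:46 -72:45 -68:42 -64:41 -60:40 -56:40 -52:40 -48:40 -44:40 -40:41 -36:42 -32:43 -28:45 -24:49 -20:56 -16:70 -12:87 -8:107 -4:124 0:140 4:145 8:149 12:149 16:148 20:147 24:140 28:131 32:116 36:99 40:83 44:71 48:60 52:59 56:60 
[... 1524 characters left out ...]
72   74   73   69   61   46   28   12    0   -4   -7   -7   -7   -6   -7   -7   -7   -7   -7   -7   -7   -7   -8   -8   -9   -9   -9   -9   -9   -9   -8   -7   -7   -7   -7   -7   -7   -7   -7   -8  -10   -9   -8    3   31   55   83   97  101  100  100   99   99   99
 G     94   82   74   70   69   68   66   59   50   40   33   30   29   30   32   34   35   36   37   38   39   40   41   41   42   43   44   45   46   46   47   51   64   90  129  166  192  209  216  217  217  217  216  211  196  170  138  109   97   97  101  107  109  110  110  110  109
t 59.4 pos [461.4 -31.3 216.4] ang 0.1 F [-0.4 -0.4  0.1] grip 0.62 j [-10.  22.  14. 116.  -8.  43.   9.]
row [0.0870, 0.2609, 0.0863, 0.002]
```

View pics/adz.png

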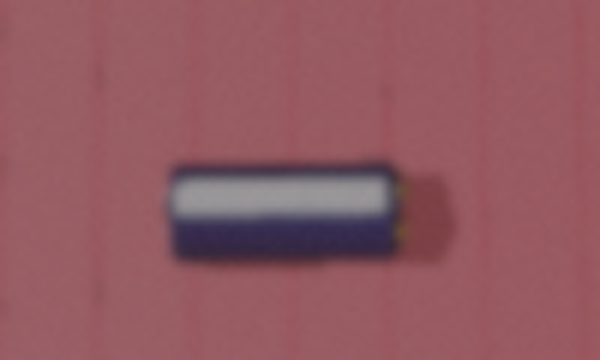

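View pics/adz2.png

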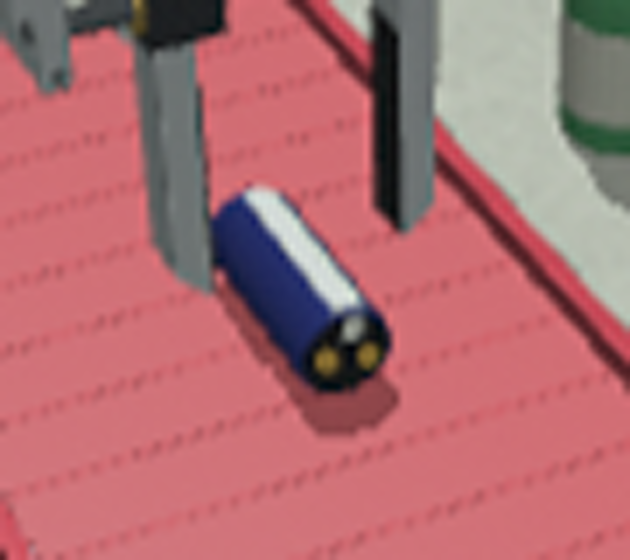

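Emit:
play_rows(
  commands=[
    [0.087, 0.259, 0.02, 0],
    [0.087, 0.259, 0.02, 0],
    [0.087, 0.259, 0.04, 0],
    [0.087, 0.259, 0.06, 0],
    [0.087, 0.259, 0.086, 0],
    [0.087, 0.259, 0.086, 0],
    [0.087, 0.259, 0.086, 0],
    [0.087, 0.259, 0.086, 0],
  ],
)

```text
time: 60.15
eef_pos: [548.0, -290.4, 128.8]
tcp_rot: [[1.0, 0.001, -0.002], [0.001, -1.0, 0.002], [-0.002, -0.002, -1.0]]
ft_force: [0.6, 0.4, -0.7]
grip_width: 0.621
```

Run:
```python
from h import *
go(549,-291,49,0)
```

```text
t 60.1 pos [ 548.  -290.4  128.8] ang 0.0 F [ 0.6  0.4 -0.7] grip 0.62 j [ 18.  40.  12.  97. -11.  44.  35.]
row [0.0012, 0.0008, 0.0798, 0.001]
```

Emit:
play_rows(
  commands=[
    [0, 0, 0.03, 0],
    [0, 0, 0.055, 0],
    [0, 0, 0.07, 0],
    [0, 0, 0.08, 0],
    [0, 0, 0.08, 0],
    [0, 0, 0.08, 0],
    [0, 0, 0.08, 0],
  ],
)

```text
time: 60.85
eef_pos: [548.6, -292.0, 51.4]
tcp_rot: [[1.0, 0.0, 0.002], [0.0, -1.0, -0.001], [0.002, 0.001, -1.0]]
ft_force: [0.2, 1.5, -1.2]
grip_width: 0.618
```

Emit:
play_rows(
  commands=[
    [0, 0, 0, 0],
    [0, 0, 0, 0],
    [0, 0, 0, 0],
    [0, 0, 0, 0],
    [0, 0, 0, 0],
    [0, 0, 0, 0],
    [0, 0, 0, 0],
  ],
  gripper=20,
)

```text
time: 61.55
eef_pos: [548.5, -291.9, 50.7]
tcp_rot: [[1.0, 0.0, 0.001], [0.0, -1.0, -0.001], [0.001, 0.001, -1.0]]
ft_force: [1.3, -0.5, 4.3]
grip_width: 0.421
```

Emit:
play_rows(
  commands=[
    [0, 0, -0.01, 0],
    [0, 0, -0.03, 0],
    [0, 0, -0.07, 0],
    [0, 0, -0.1, 0],
    [0, 0, -0.1, 0],
    [0, 0, -0.1, 0],
  ],
)

```text
time: 62.15
eef_pos: [546.9, -291.4, 150.3]
tcp_rot: [[1.0, -0.0, -0.001], [-0.0, -1.0, 0.001], [-0.001, -0.001, -1.0]]
ft_force: [-0.1, 0.4, -2.4]
grip_width: 0.417
```

Run:
```python
from h import *
look("ae")
im=cv2.imread("pics/side_ae.png");cv2.imwrite("pics/ae.png",cv2.resize(im[140:340,200:440],None,fx=3,fy=3,interpolation=2))
go(530,0,150,0)
```

```text
top only  x 546.3 y 156.1 yaw -2.2 iou 0.74
side only x 542.6 y 158.9 yaw -1.5 iou 0.81
CAP x 541.6 y 155.2 yaw -2.1deg iou 0.78 z 24
   top -88:40 -84:40 -80:40 -76:40 -72:40 -68:39 -64:40 -60:40 -56:40 -52:41 -48:42 -44:43 -40:44 -36:45 -32:49 -28:57 -24:71 -20:89 -16:108 -12:124 -8:139 -4:145 0:149 4:150 8:148 12:147 16:138 20:128 24:108 28:89 32:72 36:58 40:59 44:61 48:63 52:69 56:74 60:79 64:81 68:82 72:83
   side -100:34 -96:31 -92:29 -88:29 -84:29 -80:30 -76:31 -72:33 -68:35 -64:36 -60:37 -56:38 -52:39 -48:40 -44:41 -40:42 -36:43 -32:44 -28:45 -24:46 -20:60 -16:100 -12:155 -8:193 -4:213 0:216 4:216 8:215 12:212 16:207 20:188 24:158 28:138 32:115 36:98 40:95 44:95 48:96 52:94
top only  x 560.7 y -277.0 yaw 8.7 iou 0.48
CAP x 560.2 y -277.5 yaw 8.0deg iou 0.48 z 40
   top -84:37 -80:37 -76:37 -72:37 -68:37 -64:38 -60:39 -56:40 -52:40 -48:41 -44:44 -40:47 -36:53 -32:60 -28:66 -24:66 -20:70 -16:83 -12:86 -8:98 -4:109 0:113 4:114 8:112 12:109 16:105 20:100 24:86 28:86 32:84 36:90 40:82 44:69 48:61 52:59 56:64 60:69 64:73 68:78 72:81 76:83
t 62.4 pos [ 546.5 -291.   148.5] ang -0.0 F [ 0.3 -0.5 -2.6] grip 0.42 j [ 18.  39.  12.  96. -11.  46.  35.]
row [-0.0165, -0.2910, -0.0009, -0.000]
```

View pics/ae.png

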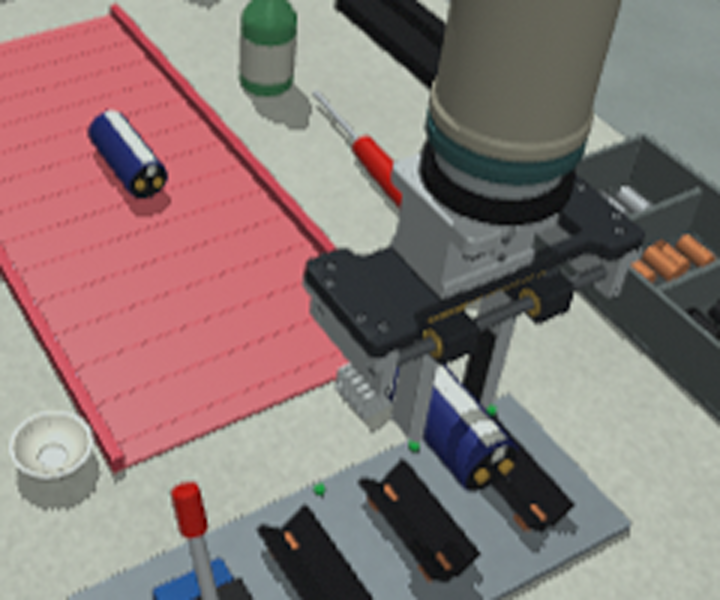

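Emit:
play_rows(
  commands=[
    [-0.002, -0.03, 0, 0],
    [-0.004, -0.065, 0, 0],
    [-0.006, -0.105, 0, 0],
    [-0.008, -0.145, 0, 0],
    [-0.01, -0.185, 0, 0],
    [-0.013, -0.225, 0, 0],
    [-0.016, -0.265, 0, 0],
    [-0.016, -0.29, 0.02, 0],
    [-0.016, -0.29, 0.05, 0],
    [-0.016, -0.29, 0.07, 0],
  ],
)

```text
time: 63.35
eef_pos: [530.4, -0.0, 78.0]
tcp_rot: [[1.0, 0.003, -0.003], [0.003, -1.0, 0.0], [-0.003, -0.0, -1.0]]
ft_force: [-0.6, -0.7, -1.8]
grip_width: 0.421
```

Emit:
play_rows(
  commands=[
    [0, 0, 0.01, 0],
    [0, 0, 0.02, 0],
    [0, 0, 0.026, 0],
    [0, 0, 0.028, 0],
    [0, 0, 0.028, 0],
    [0, 0, 0.028, 0],
  ],
)

```text
time: 63.95
eef_pos: [532.3, -1.8, 52.8]
tcp_rot: [[1.0, -0.0, 0.001], [-0.0, -1.0, 0.0], [0.001, -0.0, -1.0]]
ft_force: [0.1, -0.4, -1.2]
grip_width: 0.419
```

Emit:
play_rows(
  commands=[
    [0, 0, 0.006, 0],
    [0, 0, 0.012, 0],
    [0, 0, 0.016, 0],
    [0, 0, 0.017, 0],
    [0, 0, 0.0175, 0],
    [0, 0, 0.0175, 0],
  ],
)

```text
time: 64.55
eef_pos: [531.7, -1.7, 34.7]
tcp_rot: [[1.0, -0.0, -0.0], [-0.0, -1.0, 0.0], [-0.0, -0.0, -1.0]]
ft_force: [0.5, -0.4, -1.1]
grip_width: 0.42
```

Emit:
play_rows(
  commands=[
    [0, 0, 0.001, 0],
    [0, 0, 0.0015, 0],
    [0, 0, 0.0015, 0],
  ],
)

```text
time: 64.85
eef_pos: [531.9, -1.7, 34.4]
tcp_rot: [[1.0, -0.0, 0.001], [-0.0, -1.0, 0.0], [0.001, -0.0, -1.0]]
ft_force: [-2.2, 0.1, 7.2]
grip_width: 0.418
```

Emit:
play_rows(
  commands=[
    [0, 0, 0, 0],
    [0, 0, 0, 0],
    [0, 0, 0, 0],
    [0, 0, 0, 0],
    [0, 0, 0, 0],
  ],
  gripper=62,
)

```text
time: 65.35
eef_pos: [531.7, -1.7, 33.2]
tcp_rot: [[1.0, -0.0, -0.0], [-0.0, -1.0, -0.0], [-0.0, 0.0, -1.0]]
ft_force: [-0.2, -0.4, -0.1]
grip_width: 0.616
```

Emit:
play_rows(
  commands=[
    [0, 0, -0.01, 0],
    [0, 0, -0.03, 0],
    [0, 0, -0.07, 0],
    [0, 0, -0.11, 0],
    [-0.02, 0.03, -0.17, 0],
    [-0.04, 0.07, -0.2, 0],
    [-0.06, 0.11, -0.2, 0],
    [-0.08, 0.15, -0.2, 0],
    [-0.1, 0.19, -0.2, 0],
    [-0.1, 0.19, -0.2, 0],
  ],
)

```text
time: 66.35
eef_pos: [428.0, -198.2, 234.7]
tcp_rot: [[1.0, -0.011, 0.0], [-0.011, -1.0, -0.003], [0.0, 0.003, -1.0]]
ft_force: [0.6, -0.3, -0.1]
grip_width: 0.618
```

Emit:
play_rows(
  commands=[
    [0, 0, 0, 0],
    [0, 0, 0, 0],
    [0, 0, 0, 0],
    [0, 0, 0, 0],
    [0, 0, 0, 0],
  ],
)

```text
time: 66.85
eef_pos: [432.2, -190.7, 233.1]
tcp_rot: [[1.0, 0.002, -0.0], [0.002, -1.0, 0.0], [-0.0, -0.0, -1.0]]
ft_force: [-0.1, 0.4, 0.5]
grip_width: 0.62
```

Run:
```python
from h import *
look("af")
go()
```

```text
top only  x 535.3 y -3.4 yaw 1.0 iou 0.73
side only x 530.7 y -1.6 yaw 1.2 iou 0.83
CAP x 532.0 y -2.3 yaw 1.1deg iou 0.77 z 24
   top -88:51 -84:50 -80:48 -76:46 -72:44 -68:43 -64:41 -60:41 -56:40 -52:40 -48:40 -44:41 -40:42 -36:44 -32:47 -28:56 -24:67 -20:88 -16:107 -12:126 -8:138 -4:145 0:147 4:147 8:146 12:144 16:138 20:128 24:113 28:96 32:79 36:66 40:57 44:52 48:53 52:55 56:59 60:63 64:67 68:70 72:72 76:73
   side -104:58 -100:54 -96:52 -92:46 -88:39 -84:33 -80:30 -76:30 -72:30 -68:32 -64:33 -60:36 -56:37 -52:38 -48:39 -44:41 -40:41 -36:43 -32:45 -28:46 -24:47 -20:51 -16:73 -12:120 -8:181 -4:214 0:219 4:218 8:218 12:218 16:219 20:218 24:208 28:198 32:164 36:130 40:112 44:101 48:87 52:88
top only  x 545.9 y 155.7 yaw -1.0 iou 0.74
CAP x 545.9 y 155.7 yaw -0.5deg iou 0.74 z 24
   top -88:40 -84:39 -80:39 -76:39 -72:38 -68:38 -64:38 -60:39 -56:39 -52:40 -48:40 -44:41 -40:42 -36:44 -32:48 -28:53 -24:65 -20:80 -16:101 -12:118 -8:134 -4:141 0:147 4:147 8:147 12:145 16:138 20:130 24:112 28:93 32:77 36:62 40:57 44:60 48:61 52:65 56:70 60:75 64:79 68:81 72:82
t 67.0 pos [ 431.8 -191.4  233.2] ang 0.0 F [-0.2  0.8  0.2] grip 0.62 j [  7.  22.  18. 114.  -9.  46.  30.]
row [0.0000, 0.0000, 0.0000, 0.000]
```

View pics/side_af.png

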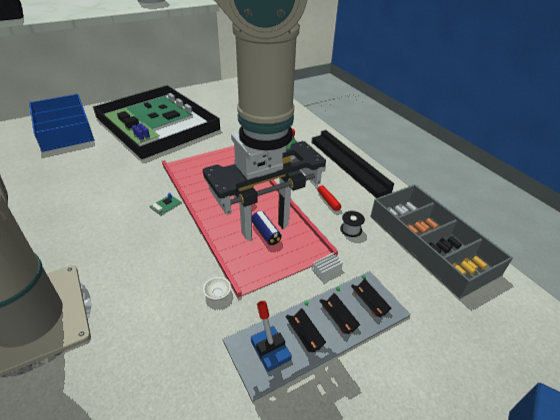

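View pics/top_af.png

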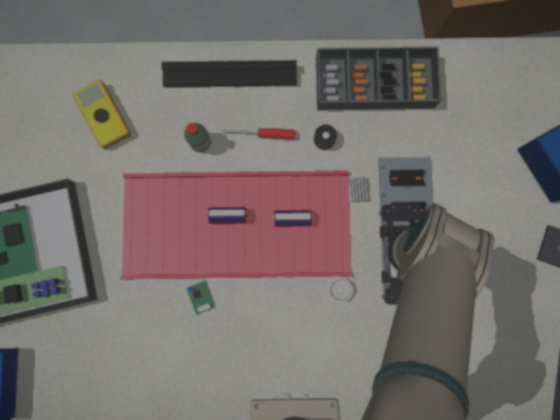

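```bash
python3 -c "
from rig import *
print(hand_in())"
```

```text
the job is handed in; nothing more can be done
None
```

The job is handed in at about 67 s. It was carried through in order, but hand-in returned no verdict, and how far each stripe was off vertical in the cradles is my own estimate from the pictures.

- **Stripes up on the mat:** Two capacitors were there. I rolled both until their stripes faced up. One was then knocked to the far foam edge, so I rolled it up again and corrected the other. The last picture before picking them up put both at about 2–5° off vertical.
- **Cradles and lever:** I laid them in the middle and far cradles. The lever was pushed until it stopped moving and the force jumped to about 12 N, then let spring back. The side picture shows it at rest.
- **Back on the mat:** Both now lie released near the middle of the mat, at about (545, 156) and (532, −2) mm. In the last pictures the arm is clear, the lever is at rest, the cradles are empty and the bystanders look where they were.

**Weakest point:** in the cradles the two cameras disagreed on the stripe angles:

| Capacitor | Range of estimates | My figure |
|---|---|---|
| Middle cradle | about −2° to +12° | about 8° |
| Far cradle | about 0° to +19° | about 12° |

Once the far one was back on the mat it measured about 13°, inside the judged 20° limit but not by much. I judged that good enough and did not reload it to repeat the lever swing.

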